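Build a disc-spring pack and check it on the gauge

TASK

Build the relief-valve spring pack on the arbor: thread on every cone washer there is, faces alternating all the way up so that no two neighbours lie the same way round (start with whichever face makes that work out), and the flat brass ring on top. Then push the loaded arbor plate up the gauge's ramp and over the lip until it drops flat into its nest, and after that press the green test button fully down and let it spring back. Leave the other things on the plank where they are.

Things in the scene. Friction and masses are not known exactly. Their poses are not given: they have to be found in the camera images.
- washer_1: Steel cone washer, 54 mm outside, 26 mm hole, 8 mm high. Origin on the axis at half height; z points out of the bright crown face (hole edge proud), -z out of the hollow face, coated with blue marking dye. z up: crown up, its 5 mm thick rim 0 to 5 mm above what it lies on; z down: hollow up, rim 3 to 8 mm above. 70 g. Starts crown up. May be absent (None).
- washer_2: Steel cone washer, 54 mm outside, 26 mm hole, 8 mm high. Origin on the axis at half height; z points out of the bright crown face (hole edge proud), -z out of the hollow face, coated with blue marking dye. Flat lands 3 mm wide at rim and hole. With faces alternating each adds 8 mm to the pack; nested the same way round, two are 6 mm apart. Starts crown up. May be absent (None).
- washer_3: Steel cone washer, 54 mm outside, 26 mm hole, 8 mm high. Origin on the axis at half height; z points out of the bright crown face (hole edge proud), -z out of the hollow face, coated with blue marking dye. Starts crown up. 4 to 6 washers in all: 2 or 3 crown up, 2 or 3 hollow up, so they can alternate without turning any over. May be absent (None).
- washer_4: Steel cone washer, 54 mm outside, 26 mm hole, 8 mm high. Origin on the axis at half height; z points out of the bright crown face (hole edge proud), -z out of the hollow face, coated with blue marking dye. Starts hollow up. May be absent (None).
- washer_5: Steel cone washer, 54 mm outside, 26 mm hole, 8 mm high. Origin on the axis at half height; z points out of the bright crown face (hole edge proud), -z out of the hollow face, coated with blue marking dye. Starts hollow up. May be absent (None).
- washer_6: Steel cone washer, 54 mm outside, 26 mm hole, 8 mm high. Origin on the axis at half height; z points out of the bright crown face (hole edge proud), -z out of the hollow face, coated with blue marking dye. Starts hollow up. May be absent (None).
- thrust_ring: Flat brass thrust ring, 50 mm outside, 26 mm hole, 8 mm thick, 90 g, lying on the plank; both faces alike. Origin on the axis at half height.
- arbor_plate: Loose aluminium arbor plate, 450 g, with a pad 84 x 84 x 8 mm, a central arbor and, along its -y, a flat tail 16 mm wide (8 to 14 mm up) with a red upright grip at the end. It goes into the gauge +y end first. Origin on the arbor axis at the underside of the pad; z up. The pad's edges lie 42 mm from the origin in x and y.
- arbor_seat (a point): Where the lowest washer rests: top of the shoulder (42 mm wide, 6 mm above the pad) on the arbor axis, 14 mm above the plate's underside; z up along the arbor. Above it the steel arbor, 22 mm thick, is straight for 53 mm, then tapers over 6 mm to a 12 mm tip (59 mm above this point).
- tail_grip (a point): Centre of the red tail grip, 108 mm behind the arbor axis along the plate's -y, 36 mm above its underside. The grip is 12 mm thick (plate's x), 24 mm long (y), and reaches from the tail to 52 mm above the plate's underside.
- pack_gauge: Fixed pack-height gauge, axes z up and +y the way the arbor plate is pushed in. Origin on the plank under the centre of the nest. A steel column 88 mm to its +x and 60 mm to its +y, 228 mm tall, carries the measuring head. Beyond the end stop, 62 to 154 mm past the origin and 50 mm either side, is a console 45 mm tall with display and green button.
- gauge_mouth (a point): Foot of the ramp on the centre line, 94 mm before the nest's centre (gauge's -y), at plank height; axes as the gauge's. The ramp rises to a lip 6 mm high, 52 to 44 mm before the centre. Flared guides, 12 mm tall, narrow from about 126 mm apart, 104 mm before the centre, to 89 mm at the lip.
- gauge_home (a point): Centre of the nest floor, 3 mm above the plank; the plate's origin is here when home; axes as the gauge's. The nest lies between the lip (44 mm before), the end stop (44 mm beyond, 16 mm tall) and guides 89 mm apart, 14 mm tall; the 84 mm pad drops in with 2 mm to spare at each end.
- gauge_head (a point): Underside of the measuring head over the nest's centre, 155 mm above the plank; the head is 28 x 36 mm and carried by an arm from the column, its top 205 mm up.
- test_button (a joint): Travel of the green spring button on the console: 0 up, 0.006 m fully down; it takes 5 N to push it fully down, straight down, and it springs back by itself.
- test_button_top (a point): Centre of the top of the green button (28 mm wide), about 67 mm above the plank when up; it moves with the button.
- tumbler: Bystander, loose: small steel drinking cup, 68 wide, 100 tall, upright; origin at the centre of its underside.
- specs_case: Bystander, loose: dark brown plastic spectacles case, 62 x 160 x 36, lying; origin at the centre of its underside.
- hairbrush: Bystander, loose: wooden hairbrush lying bristles down, 205 long, 62 wide, 36 tall; origin near its middle, at table height.
- battery_organiser: Bystander, loose: blue open box with upright batteries, 110 x 190 x 50; origin at the centre of its underside.
- grease_tin: Bystander, loose: low red tin with a steel lid, 63 wide, 34 tall; origin at the centre of its underside.
- tape_measure: Bystander, loose: yellow tape measure standing on edge, 62 x 34 x 56; origin at the centre of its underside.
Things that resemble listed ones, but are neither listed nor needed, are in the scene too. What is meant by the arbor_plate is not pink, and is the smaller of those in its own colour.

How it is judged:
By the outcome, as a careful person would: the job done as asked, in the order asked, and still so for the second after the job is handed in, with the robot touching nothing.
Of washer_1, washer_2, washer_3 only 2 to 3 are there at a start; the rules pass over those that are not, and their reading is None.
Of washer_4, washer_5, washer_6 only 2 to 3 are there at a start; the rules pass over those that are not, and their reading is None.
At some moment in a run one of washer_1, washer_2, washer_3, washer_4, washer_5, washer_6, thrust_ring, arbor_plate may be knocked a few centimetres aside while the robot is not near it.
It also fails if it takes over 208 s, if anything falls off the work surface, if the arm or the gripper's body presses on something with over 40 N, if the wrist force passes 120 N, or if a joint passes its speed limit or range.

ROBOT

A 6-joint arm with a two-finger parallel gripper is mounted at the origin on the work surface. World frame = base frame: x ahead of the robot, y to its left, z up, the work surface at z = 0. Lengths are in m, angles in rad, forces in N, time in s.
With the tool pointing down it reaches from about 0.4 to 0.825 m from the base axis. Payload 7 kg.
Tool frame: the origin (TCP) lies on the centre line of the jaws, within the pads' length; the fingertips stand 25 mm ahead of it and the grasp point (between the pads) lies 6 mm ahead of it; z points along the fingers, y is the direction in which the jaws open and shut (so a half turn about z gives the same grasp; the last joint's range is limited). The gripper opens to 88 mm and grips with 3 to 60 N. Pads are 19 mm wide; open, the fingers measure 130 mm over their backs; the gripper's body (78 mm by 193 mm) begins 47 mm behind the grasp point.
Start: joints at [1.497, 0.359, 0.012, 0, -1.224, -0.288], TCP at [0.239, 0.631, 0.252] pointing down, gripper open.
Joint ranges: [-3.07, 3.07], [-1.43, 2.12], [-1.02, 1.25], [-3.03, 1.67], [-3.05, -0], [-3.03, 3.03]. Speed limits (rad/s): [2.39, 2.39, 3.01, 3.14, 3.14, 3.14].

INTERFACE

Orientations are given as a rotation vector (axis times angle).
In Python, from rig import robot gives the robot as it stands.
- The arm moves only by the tool drive_tool, never from a script. Its argument "series" is a list of rows, each a list of 4 numbers: the shift along the tool's x, y, z in m, then the turn about the tool's z in rad. A call has 1 to 12 rows; each row shifts and turns the pose as measured when the row begins, along the tool's axes as they then stand; what a row does not reach is not made up. A row lasts 1/12 s, in which the tool goes at most 41.7 mm and 7.16 degrees, less where a joint would pass 70% of its speed; a pose out of reach is approached as far as the arm can. A call is refused whole if a number of a shift passes 0.0417 or a number of a turn 0.125, either way. A call with a gripper value outside its range is refused whole. "gripper" is the finger opening in m, from 0 to 0.0876, set as the call begins (left out, the last holds). The fingers move at their own pace and stop on an object; "grip_force" is the grip in N (left out, the last holds). Time passes only in rows, so rows that do not move let the fingers close. It gives the time, the measured TCP pose, the force and the opening at its end, in the units of the state.
- robot.get_obs(): the state, without advancing time (a new reading comes with each control period).
- robot.capture(name): name is "side" or "top" or "wrist"; returns a dict with "image" (480x640x3 uint8, blue, green, red), "depth" (480x640 float32, m along the optical axis (not along the pixel's ray), 0 where there is no reading), "K" (3x3 intrinsics, pixels), "R" (3x3) and "t" (3): a world point X has camera coordinates R X + t; the wrist camera has in their place "mount" (4x4, takes a point from camera to tool coordinates, whose origin is the TCP and whose axes are the flange's). Camera axes: x right, y down, z forward; pixel columns grow to the right and rows downward; lengths in m; the calibration is good to about 2 mm. A picture is of the moment at which its call begins: read the wrist's pose just before it.
- robot.finish_job(): hands the job in, once; it reports no verdict.
The state is a dict: "time": time; "joint_pos": joint angles; "qvel": joint speeds; "joint_efforts": joint torques, N m; "tool_pos": TCP position; "tool_rot": TCP orientation; "force": force on the tool from outside, world axes, zero at the start; "wrist_torque": the same for the moment, N m; "opening": opening from 0.0 (shut) to 1.0 (fully open).
Only numpy, scipy, OpenCV 4.12 (cv2) and the standard library are available. Lean on these libraries where they do the work, as an engineer would, in place of code of your own. Each camera call takes 0.05 s, during which the arm holds its last target.

## Working session

There is one attempt and no reset: what is moved stays moved. The work goes in short steps, Python scripts to look and compute and a tool call to move; the robot and the scene stay as the last step left them, time stands still between calls to the robot, and variables do not carry over. Pictures are saved under pics/ and viewed, and the job is handed in when it is done.

Besides the shell and the picture viewer there is one more tool, called after ">>>" as name(argument=value, ...) on one line, values as JSON. drive_tool: Moves the arm, as the interface text tells. Its arguments: {"type":"object","properties":{"series":{"type":"array"},"gripper":{"type":"number"},"grip_force":{"type":"number"}},"required":["series"]}

```bash
ls; mkdir -p pics; python3 - <<'E'
from rig import robot
import cv2,numpy as np
o=robot.get_obs()
print({k:np.round(v,3).tolist() if not isinstance(v,float) else v for k,v in o.items()})
for n in ["top","side","wrist"]:
    c=robot.capture(n); cv2.imwrite(f"pics/{n}0.png",c["image"]); 
    np.savez(f"pics/{n}0.npz",**{k:v for k,v in c.items()})
    print(n,c["K"].tolist(),{k:np.round(c[k],4).tolist() for k in("R","t","mount") if k in c})
E
```

```text
pics
{'time': 0.0, 'joint_pos': [1.497, 0.359, 0.011, -0.0, -1.224, -0.288], 'qvel': [-0.0, -0.001, -0.0, 0.0, -0.002, 0.0], 'joint_efforts': [-0.002, -58.271, 29.305, 6.997, 0.007, -0.0], 'tool_pos': [0.239, 0.631, 0.251], 'tool_rot': [3.089, -0.565, -0.0], 'force': [-0.264, -0.223, -0.425], 'wrist_torque': [0.009, 0.004, 0.043], 'opening': 0.9995564730882591}
top [[588.3678060788714, 0.0, 320.30860270669075], [0.0, 588.3678060788714, 242.94998388752057], [0.0, 0.0, 1.0]] {'R': [[-0.0118, -0.9999, -0.0], [-0.9876, 0.0116, -0.1563], [0.1563, -0.0018, -0.9877]], 't': [-0.0041, 0.572, 1.1663]}
side [[603.2823004702794, 0.0, 315.16455287096505], [0.0, 603.2823004702794, 249.1360505281339], [0.0, 0.0, 1.0]] {'R': [[0.9858, -0.1679, -0.0032], [-0.1251, -0.7216, -0.681], [0.1121, 0.6717, -0.7323]], 't': [-0.5681, 0.1316, 1.5012]}
wrist [[393.5155050067824, 0.0, 324.0395658665081], [0.0, 393.5155050067824, 241.9006860060356], [0.0, 0.0, 1.0]] {'mount': [[-0.0004, -0.9515, -0.3077, 0.0829], [1.0, -0.0006, 0.0006, -0.0006], [-0.0007, -0.3077, 0.9515, -0.1308], [0.0, 0.0, 0.0, 1.0]]}
```

View pics/top0.png

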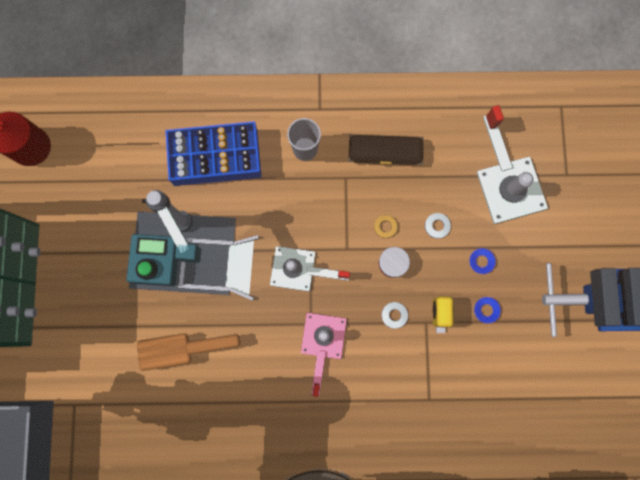

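View pics/side0.png

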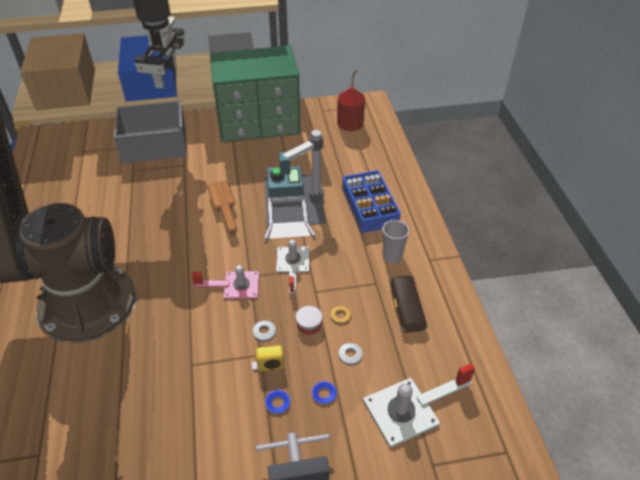

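View pics/wrist0.png

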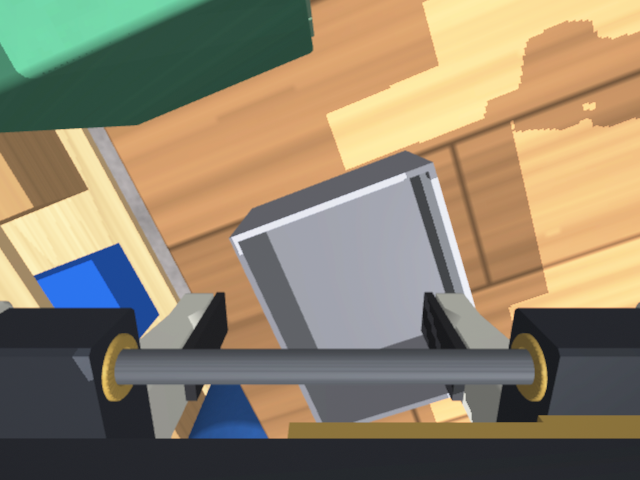

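The top view shows two bright washers at (438,225) and (395,315), and two blue ones at (482,261) and (487,310). The brass ring is at (386,226). There are three plates: small white at (293,268), pink at (324,336) and large white at (512,188). The small white one fits "not pink, smaller in its colour". I'll check it and the washers in enlarged crops.

```bash
cat > h.py <<'E'
import cv2,numpy as np
from scipy.spatial.transform import Rotation as Rn
from rig import robot
def cap(n):
    o=robot.get_obs(); c=robot.capture(n)
    if n=="wrist":
        T=np.eye(4);T[:3,:3]=Rn.from_rotvec(o["tool_rot"]).as_matrix();T[:3,3]=o["tool_pos"]
        W=T@c["mount"]; c["C"]=W[:3,3]; c["Rw"]=W[:3,:3]
    else:
        c["C"]=-c["R"].T@c["t"]; c["Rw"]=c["R"].T
    return c
def ray(c,uv,z):
    d=c["Rw"]@np.linalg.inv(c["K"])@np.array([uv[0],uv[1],1.]); s=(z-c["C"][2])/d[2]; return c["C"]+s*d
def proj(c,X):
    p=c["K"]@(c["Rw"].T@(np.array(X)-c["C"])); return p[:2]/p[2]
def pt(c,uv):
    u,v=int(round(uv[0])),int(round(uv[1])); d=c["depth"][v,u]
    return c["C"]+c["Rw"]@(np.linalg.inv(c["K"])@np.array([uv[0],uv[1],1.])*d)
def cloud(c):
    v,u=np.mgrid[:480,:640]; d=c["depth"]; K=c["K"]
    p=np.stack([(u-K[0,2])/K[0,0]*d,(v-K[1,2])/K[1,1]*d,d],-1); return p@c["Rw"].T+c["C"]
def zoom(c,u0,v0,u1,v1,k,fn):
    cv2.imwrite(fn,cv2.resize(c["image"][v0:v1,u0:u1],None,fx=k,fy=k,interpolation=cv2.INTER_CUBIC))
def ring(mask,c,z,area=80):
    out=[]
    n,l,s,_=cv2.connectedComponentsWithStats(mask.astype(np.uint8))
    for i in range(1,n):
        if s[i,4]<area: continue
        cn,_=cv2.findContours((l==i).astype(np.uint8),cv2.RETR_EXTERNAL,cv2.CHAIN_APPROX_NONE)
        if len(cn[0])<5: continue
        e=cv2.fitEllipse(cn[0]); out.append((np.round(e[0],1).tolist(),np.round(e[1],1).tolist(),int(s[i,4]),np.round(ray(c,e[0],z),4).tolist()))
    return out
E
python3 - <<'E'
from h import *
c=cap("top"); im=c["image"]; hsv=cv2.cvtColor(im,cv2.COLOR_BGR2HSV).astype(int); H,S,V=hsv[...,0],hsv[...,1],hsv[...,2]
print("blue",*ring((H>110)&(H<130)&(S>180)&(V>150),c,.008),sep="\n")
print("white",*ring((S<50)&(V>160),c,.005),sep="\n")
print("brass",*ring((H>15)&(H<27)&(S>120)&(V>120)&(np.arange(640)[None]>370)&(np.arange(640)[None]<402)&(np.arange(480)[:,None]<245)&(np.arange(480)[:,None]>210),c,.008),sep="\n")
print("green",*ring((H>50)&(H<80)&(S>150)&(V>60),c,.067),sep="\n")
print("red",*ring(((H<4)|(H>176))&(S>180)&(V>100),c,.05,30),sep="\n")
P=cloud(c)
for uv in [(293,268),(147,268),(395,315),(182,240),(157,200)]: print(uv,np.round(P[uv[1],uv[0]],3))
zoom(c,120,180,360,410,3,"pics/z1.png"); zoom(c,350,200,550,330,4,"pics/z2.png")
E
```

```text
blue
([488.7, 309.8], [17.0, 19.4], 105, [0.4324, -0.3603, 0.008])
white
([455.8, 39.2], [21.8, 27.5], 286, [1.0389, -0.3212, 0.005])
([508.3, 181.4], [56.2, 107.5], 2885, [0.7083, -0.419, 0.005])
([178.3, 141.2], [5.1, 19.7], 80, [0.8071, 0.297, 0.005])
([179.9, 165.6], [5.2, 21.3], 85, [0.7519, 0.2921, 0.005])
([152.9, 197.3], [12.4, 13.0], 145, [0.6819, 0.3485, 0.005])
([171.8, 227.3], [10.6, 53.5], 433, [0.6158, 0.3061, 0.005])
([437.3, 225.2], [24.4, 25.0], 418, [0.6137, -0.2615, 0.005])
([221.9, 265.3], [54.2, 104.5], 1603, [0.5328, 0.1977, 0.005])
([295.9, 269.1], [40.4, 66.6], 1400, [0.5229, 0.0413, 0.005])
([393.9, 261.1], [28.3, 29.2], 690, [0.5375, -0.1663, 0.005])
([549.5, 279.5], [4.0, 38.7], 135, [0.4945, -0.4927, 0.005])
([466.1, 207.8], [82.4, 260.1], 439, [0.6509, -0.3249, 0.005])
([394.1, 314.8], [25.2, 25.8], 437, [0.4246, -0.1632, 0.005])
brass
([385.5, 226.0], [23.1, 24.2], 396, [0.6127, -0.1502, 0.008])
green
([144.5, 268.0], [10.4, 11.4], 105, [0.5216, 0.3426, 0.067])
red
([497.4, 113.0], [7.0, 15.7], 96, [0.8461, -0.3901, 0.05])
([11.8, 131.9], [28.5, 42.4], 793, [0.8164, 0.6384, 0.05])
([344.3, 273.8], [4.2, 9.6], 39, [0.5069, -0.0588, 0.05])
([315.7, 389.7], [3.1, 11.3], 34, [0.2782, 0.0018, 0.05])
(293, 268) [0.518 0.044 0.071]
(147, 268) [0.521 0.337 0.071]
(395, 315) [ 0.424 -0.166 -0.003]
(182, 240) [0.554 0.236 0.207]
(157, 200) [0.623 0.277 0.228]
```

View pics/z1.png

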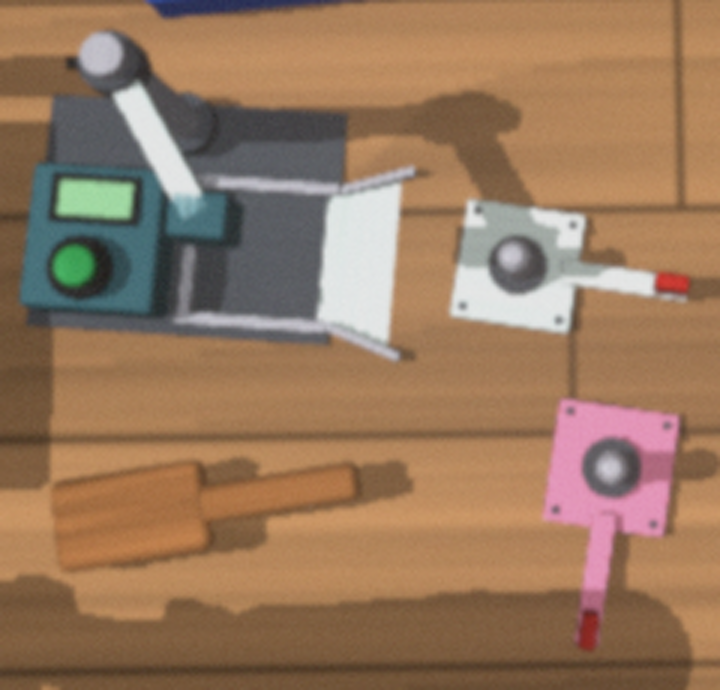

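View pics/z2.png

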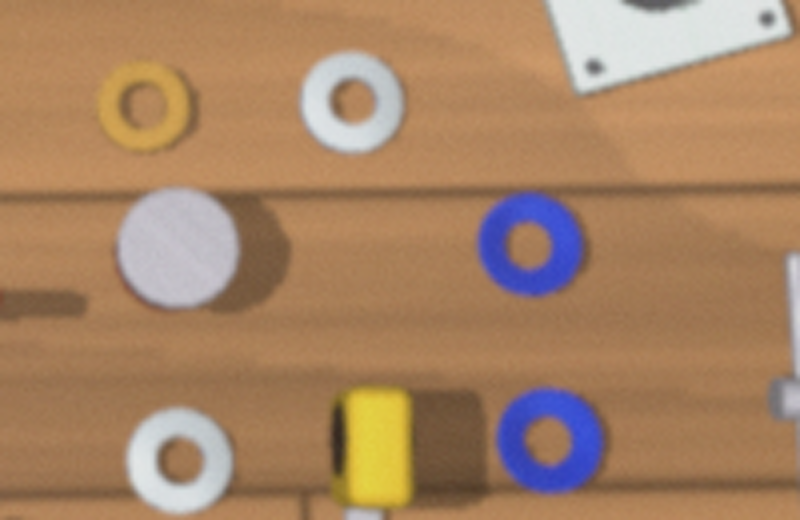

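Both crops confirm it. The plate is the small white one at (293,268), and there are two crown-up and two blue hollow-up washers. So the order is H, C, H, C, with the hole land flat on the shoulder, then the ring. First I'll raise the arm and turn the jaws along world x.

>>> drive_tool(series=[[0, 0, -0.01, 0.1], [0, 0, -0.01, 0.1], [0, 0, -0.01, 0.1], [0, 0, -0.01, 0.1], [0, 0, -0.01, 0.1], [0, 0, -0.01, 0.1], [0, 0, -0.01, 0.1], [0, 0, -0.01, 0.1], [0, 0, -0.01, 0.1], [0, 0, -0.01, 0.1], [0, 0, -0.01, 0.1], [0, 0, -0.01, 0.1]], gripper=0.08, grip_force=25)

```text
time: 1.2
tool_pos: [0.238, 0.6291, 0.3694]
tool_rot: [2.162, -2.264, 0.011]
force: [-0.3, -0.7, 0.5]
opening: 0.909
```

```bash
cat >> h.py <<'E'
def go(X=None,tip=None,yaw=None):
    """tool-frame shift to reach world X (TCP) and turn so that tool x has world heading yaw(deg)"""
    o=robot.get_obs();R=Rn.from_rotvec(o["tool_rot"]).as_matrix()
    print("t %.2f tcp"%o["time"],np.round(o["tool_pos"],4),"head %.2f"%np.degrees(np.arctan2(R[1,0],R[0,0])),"tilt %.2f"%np.degrees(np.arccos(-R[2,2])),"j",np.round(o["joint_pos"],2),"F",np.round(o["force"],1),"op %.1fmm"%(o["opening"]*87.6))
    if X is not None: print("shift",np.round(R.T@(np.array(X)-o["tool_pos"]),4))
    if yaw is not None:
        h=np.arctan2(R[1,0],R[0,0]); d=h-np.radians(yaw); d=(d+np.pi)%(2*np.pi)-np.pi; print("turn %.3f"%d)
E
python3 - <<'E'
from h import *
c=cap("top"); im=c["image"]; hsv=cv2.cvtColor(im,cv2.COLOR_BGR2HSV).astype(int); H,S,V=hsv[...,0],hsv[...,1],hsv[...,2]
m=(H>110)&(H<130)&(S>150)&(V>90); m[:,:400]=0
r=ring(m,c,.008); print(*r,sep="\n")
go((0.52,-0.34,0.30),yaw=-90)
E
```

```text
([482.1, 260.7], [22.6, 23.4], 297, [0.5358, -0.3521, 0.008])
([487.0, 309.7], [23.1, 24.2], 321, [0.4328, -0.3567, 0.008])
t 1.25 tcp [0.2384 0.6296 0.3718] head -93.06 tilt 0.60 j [ 1.5   0.32  0.22 -0.   -1.48 -1.55] F [-0.2  0.   2.2] op 79.9mm
shift [ 0.9524 -0.3331  0.0811]
turn -0.053
```

>>> drive_tool(series=[[0.02, -0.012, 0, -0.053], [0.04, -0.014, 0, 0], [0.04, -0.014, 0, 0], [0.04, -0.014, 0, 0], [0.04, -0.014, 0, 0], [0.04, -0.014, 0, 0], [0.04, -0.014, 0, 0], [0.04, -0.014, 0, 0], [0.04, -0.014, 0, 0], [0.04, -0.014, 0, 0], [0.04, -0.014, 0, 0], [0.04, -0.014, 0, 0]])

```text
time: 2.25
tool_pos: [0.4039, 0.1785, 0.3693]
tool_rot: [2.261, -2.164, 0.011]
force: [1.6, -0.6, 0.1]
opening: 0.916
```

```bash
python3 - <<'E'
from h import *
go((0.536,-0.352,0.15),yaw=-90)
E
```

```text
t 2.25 tcp [0.4039 0.1785 0.3693] head -87.49 tilt 0.80 j [ 0.87 -0.09 -0.26  0.01 -1.42 -0.83] F [ 1.6 -0.6  0.1] op 80.2mm
shift [ 0.5328 -0.1097  0.226 ]
turn 0.044
```

>>> drive_tool(series=[[0.041, -0.01, 0, 0.02], [0.041, -0.01, 0, 0.02], [0.041, -0.01, 0, 0], [0.041, -0.01, 0, 0], [0.041, -0.01, 0, 0], [0.041, -0.01, 0.01, 0], [0.041, -0.01, 0.02, 0], [0.041, -0.01, 0.03, 0], [0.041, -0.01, 0.03, 0], [0.041, -0.01, 0.03, 0], [0.041, -0.01, 0.03, 0], [0.04, 0, 0.03, 0]])

```text
time: 3.25
tool_pos: [0.5129, -0.2684, 0.2298]
tool_rot: [-2.26, 2.178, -0.028]
force: [1.8, 0.1, 0.2]
opening: 0.909
```

```bash
cat >> h.py <<'E'
def wr(kind,near=None,fn=None,z=None):
    c=cap("wrist"); hsv=cv2.cvtColor(c["image"],cv2.COLOR_BGR2HSV).astype(int); H,S,V=hsv[...,0],hsv[...,1],hsv[...,2]
    if kind=="H": m=(H>110)&(H<130)&(S>150)&(V>60); zz=.008
    if kind=="C": m=(S<45)&(V>150); zz=.005
    if kind=="R": m=(H>17)&(H<28)&(S>110)&(V>100); zz=.008
    if z is not None: zz=z
    if fn: cv2.imwrite(fn,c["image"])
    r=ring(m,c,zz,300); print(*r,sep="\n"); return c,r
E
python3 - <<'E'
from h import *
wr("H",fn="pics/w1.png")
go((0.536,-0.352,0.15),yaw=-90)
E
```

```text
([425.1, 115.1], [60.7, 65.9], 2492, [0.4323, -0.3568, 0.008])
([305.3, 116.0], [60.8, 64.2], 2400, [0.5345, -0.3523, 0.008])
t 3.30 tcp [ 0.5101 -0.2715  0.2237] head -88.01 tilt 0.62 j [-0.15  0.21 -0.26  0.01 -1.09  0.18] F [ 0.1 -2.8 -4.7] op 80.3mm
shift [ 0.0807 -0.0226  0.0746]
turn 0.035
```

View pics/w1.png

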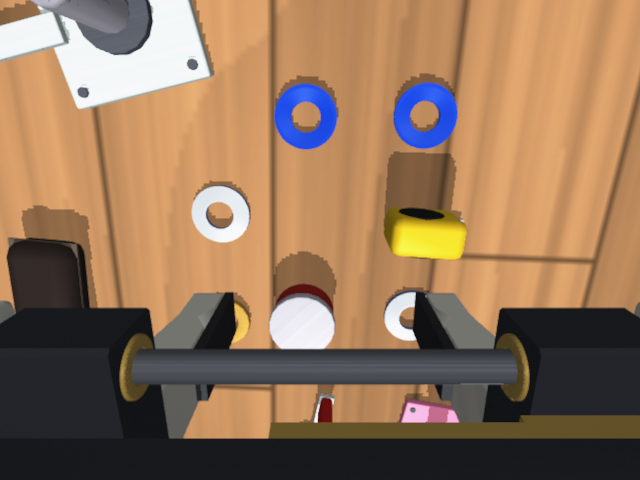

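>>> drive_tool(series=[[0.02, -0.006, 0.018, 0.017], [0.02, -0.006, 0.018, 0.017], [0.02, -0.006, 0.018, 0], [0.02, -0.006, 0.018, 0], [0, 0, 0, 0]])

```text
time: 3.72
tool_pos: [0.533, -0.3583, 0.1435]
tool_rot: [2.227, -2.21, 0.007]
force: [-0.4, -0.2, -0.1]
opening: 0.912
```

```bash
python3 - <<'E'
from h import *
wr("H")
go((0.535,-0.352,0.027),yaw=-90)
E
```

```text
([464.1, 240.5], [68.8, 76.5], 3302, [0.4329, -0.3579, 0.008])
([320.8, 245.5], [70.2, 73.3], 3196, [0.5347, -0.3535, 0.008])
t 3.77 tcp [ 0.533  -0.3574  0.1449] head -89.58 tilt 0.38 j [-0.28  0.38 -0.21  0.01 -0.97  0.29] F [-0.   0.3  0.4] op 80.1mm
shift [-0.0061 -0.002   0.1179]
turn 0.007
```

>>> drive_tool(series=[[-0.0025, -0.001, 0.02, 0.007], [-0.0025, -0.001, 0.02, 0], [0, 0, 0.02, 0], [0, 0, 0.02, 0], [0, 0, 0.015, 0], [0, 0, 0.01, 0], [0, 0, 0.005, 0], [0, 0, 0, 0]])

```text
time: 4.43
tool_pos: [0.5372, -0.3511, 0.0354]
tool_rot: [2.237, -2.204, 0.019]
force: [-0.2, -1.3, -0.5]
opening: 0.913
```

```bash
python3 - <<'E'
from h import *
go((0.535,-0.353,0.027),yaw=-90)
E
```

```text
t 4.43 tcp [ 0.5372 -0.3511  0.0354] head -89.17 tilt 0.70 j [-0.27  0.5  -0.32  0.01 -0.74  0.28] F [-0.2 -1.3 -0.5] op 80.0mm
shift [0.0018 0.0023 0.0084]
turn 0.015
```

>>> drive_tool(series=[[0.001, 0.001, 0.005, 0.01], [0.001, 0.001, 0.003, 0], [0, 0, 0.001, 0], [0, 0, 0, 0]])

```text
time: 4.77
tool_pos: [0.537, -0.3535, 0.0289]
tool_rot: [-2.227, 2.214, -0.026]
force: [0.1, 0.6, 0.4]
opening: 0.91
```

>>> drive_tool(series=[[0, 0, 0, 0], [0, 0, 0, 0], [0, 0, 0, 0], [0, 0, 0, 0], [0, 0, 0, 0], [0, 0, 0, 0]], gripper=0.045)

```text
time: 5.27
tool_pos: [0.5378, -0.3541, 0.0307]
tool_rot: [-2.226, 2.214, -0.03]
force: [-0.1, 0.3, -0.6]
opening: 0.576
```

```bash
python3 - <<'E'
from h import *
go((0.535,-0.353,0.027),yaw=-90)
c,r=wr("H",fn="pics/w2.png")
E
```

```text
t 5.27 tcp [ 0.5378 -0.3541  0.0307] head -89.68 tilt 1.10 j [-0.28  0.51 -0.32  0.01 -0.72  0.27] F [-0.1  0.3 -0.6] op 50.5mm
shift [-0.0012  0.0029  0.0037]
turn 0.006
([572.6, 296.0], [84.7, 120.0], 5463, [0.4319, -0.3646, 0.008])
([324.1, 308.8], [93.8, 123.3], 6757, [0.5375, -0.3573, 0.008])
```

View pics/w2.png

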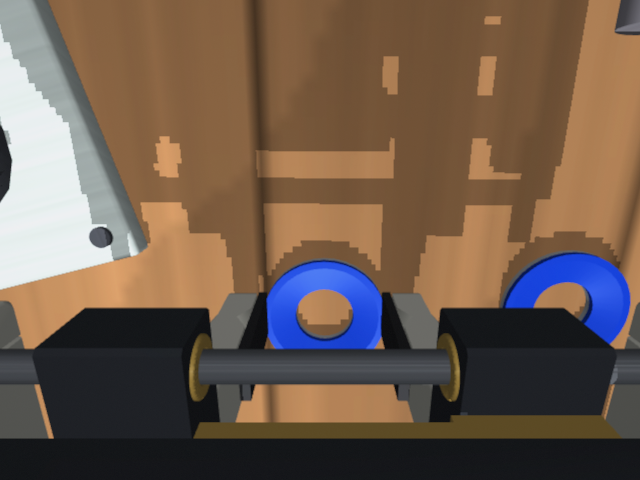

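>>> drive_tool(series=[[0, 0, 0, 0], [0, 0, -0.01, 0], [0, 0, -0.02, 0], [0, 0, -0.03, 0], [0, 0, -0.03, 0], [0, 0, -0.03, 0], [0, 0, -0.03, 0], [0, 0, 0, 0]])

```text
time: 5.98
tool_pos: [0.5334, -0.3519, 0.1881]
tool_rot: [2.226, -2.214, 0.021]
force: [0.7, -0.8, 0.1]
opening: 0.573
```

```bash
python3 - <<'E'
from h import *
go((0.52,0.04,0.2),yaw=-90)
c,r=wr("H",fn="pics/w3.png",z=robot.get_obs()["tool_pos"][2]-.022)
E
```

```text
t 5.98 tcp [ 0.5334 -0.3519  0.1881] head -89.68 tilt 0.76 j [-0.27  0.34 -0.17  0.01 -1.05  0.27] F [ 0.7 -0.8  0.1] op 50.2mm
shift [-0.3919  0.0111 -0.0162]
turn 0.006
([448.9, 218.0], [61.0, 67.0], 2558, [0.4831, -0.3961, 0.1661])
([324.2, 308.7], [93.9, 123.1], 6739, [0.5329, -0.3555, 0.1661])
```

View pics/w3.png

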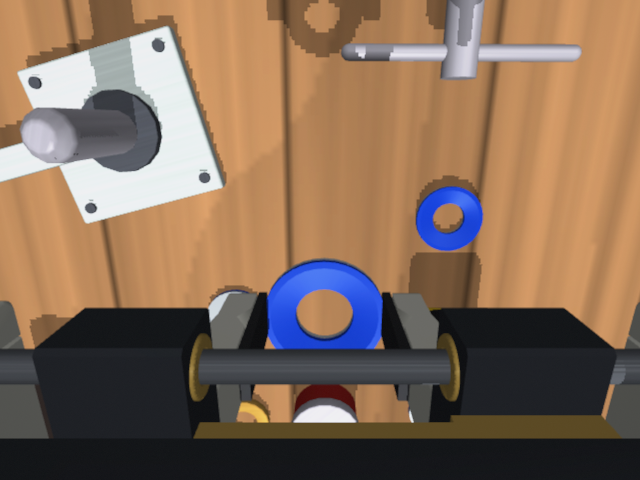

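```bash
cat >> h.py <<'E'
def inhand(kind,ztool,fn=None):
    """hole centre of held thing, tool coordinates, at tool z = ztool"""
    c=robot.capture("wrist"); im=c["image"]; hsv=cv2.cvtColor(im,cv2.COLOR_BGR2HSV).astype(int); H,S,V=hsv[...,0],hsv[...,1],hsv[...,2]
    if fn: cv2.imwrite(fn,im)
    if kind=="H": m=(H>110)&(H<130)&(S>150)&(V>60)
    if kind=="C": m=(S<45)&(V>150)
    if kind=="R": m=(H>17)&(H<28)&(S>110)&(V>100)
    m=m.astype(np.uint8); m[345:]=0
    cs,hi=cv2.findContours(m,cv2.RETR_CCOMP,cv2.CHAIN_APPROX_NONE)
    for k,h in zip(cs,hi[0]):
        if h[3]>=0 and cv2.contourArea(k)>700:
            e=cv2.fitEllipse(k); d=c["mount"][:3,:3]@np.linalg.inv(c["K"])@np.array([e[0][0],e[0][1],1.]); o=c["mount"][:3,3]
            X=o+d*(ztool-o[2])/d[2]; print("hole",np.round(e[0],1),np.round(e[1],1),"tool xyz",np.round(X,4))
def plate(c=None):
    """arbor axis from depth clouds: tip of arbor, pad corners, red grip (top cam)"""
    c=c or cap("top"); im=c["image"]; hsv=cv2.cvtColor(im,cv2.COLOR_BGR2HSV).astype(int); H,S,V=hsv[...,0],hsv[...,1],hsv[...,2]
    return c,H,S,V
E
python3 - <<'E'
from h import *
inhand("H",0.0257)
o=robot.get_obs()
c,H,S,V=plate()
zoom(c,240,220,370,310,6,"pics/z3.png")
r=ring(((H<5)|(H>174))&(S>150)&(V>80),c,.052,20); print([x for x in r if x[0][0]>300 and x[0][1]<300])
E
```

```text
hole [324.1 313.3] [50.8 58. ] tool xyz [-0.0008  0.0007  0.0257]
hole [447.2 217.2] [30.3 33.9] tool xyz [0.0431 0.0511 0.0257]
[([494.8, 115.8], [13.3, 18.9], 209, [0.8392, -0.3836, 0.052]), ([343.5, 273.8], [5.0, 11.4], 54, [0.5069, -0.0571, 0.052])]
```

View pics/z3.png

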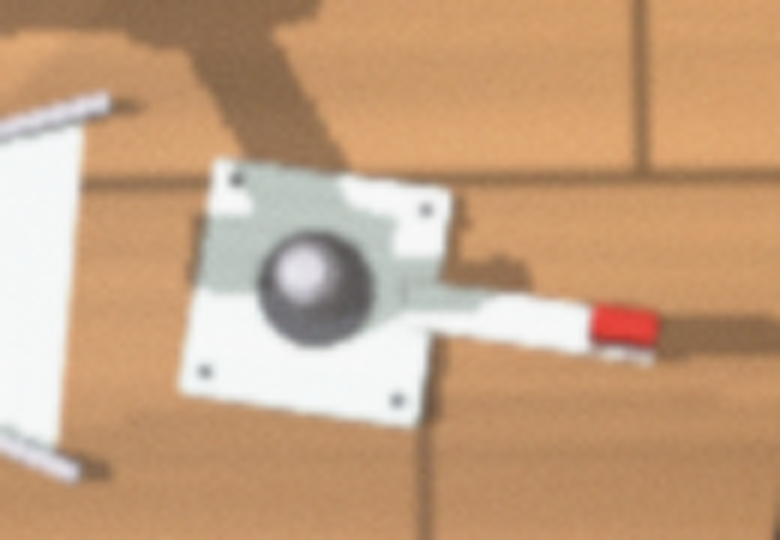

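```bash
python3 - <<'E'
from h import *
c=cap("top")
f=lambda a,b:(240+a/6-.4,220+b/6-.4)
print("tip",ray(c,f(304,270),.073)); print("shoulder",ray(c,f(317,289),.014))
P=[ray(c,f(*q),.008) for q in[(237,180),(427,209),(398,400),(205,371)]]
print(np.round(P,4)); print("mean",np.mean(P,0))
print("grip",ray(c,f(625,325),.052))
go((0.515,-0.06,0.25),yaw=-90)
E
```

```text
tip [0.52433534 0.04981831 0.073     ]
shoulder [0.5247554  0.04824881 0.014     ]
[[0.5645 0.0766 0.008 ]
 [0.5534 0.0096 0.008 ]
 [0.4861 0.0204 0.008 ]
 [0.497  0.0879 0.008 ]]
mean [0.52524516 0.04861447 0.008     ]
grip [ 0.50687866 -0.05764487  0.052     ]
t 6.18 tcp [ 0.5301 -0.3502  0.18  ] head -89.76 tilt 0.32 j [-0.27  0.35 -0.18  0.01 -1.04  0.27] F [-0.2 -0.4 -1.2] op 50.5mm
shift [-0.2899  0.014  -0.0716]
turn 0.004
```

>>> drive_tool(series=[[-0.03, 0.001, -0.01, 0], [-0.041, 0.001, -0.01, 0], [-0.041, 0.001, -0.01, 0], [-0.041, 0.001, -0.01, 0], [-0.041, 0.001, -0.01, 0], [-0.041, 0.001, -0.01, 0], [-0.041, 0.001, -0.01, 0], [-0.041, 0, -0.01, 0], [-0.041, 0, 0, 0], [-0.041, 0, 0, 0], [-0.041, 0, 0, 0], [-0.041, 0, 0, 0]])

```text
time: 7.18
tool_pos: [0.5136, 0.1317, 0.2414]
tool_rot: [2.191, -2.21, -0.031]
force: [0.9, -0.6, -0.7]
opening: 0.571
```

>>> drive_tool(series=[[-0.03, 0, 0, 0], [0, 0, 0, 0], [0, 0, 0, 0]])

```text
time: 7.43
tool_pos: [0.5117, 0.17, 0.2367]
tool_rot: [2.194, -2.198, -0.033]
force: [-1.2, -0.4, -0.2]
opening: 0.576
```

```bash
python3 - <<'E'
from h import *
go((0.5247,0.0488,0.12),yaw=-90)
c=cap("wrist"); cv2.imwrite("pics/w4.png",c["image"]); print(proj(c,(.5247,.0488,.073)),proj(c,(.5247,.0488,.014)))
E
```

```text
t 7.43 tcp [0.5117 0.17   0.2367] head -90.07 tilt 2.40 j [ 0.67  0.17 -0.27 -0.02 -1.17 -0.67] F [-1.2 -0.4 -0.2] op 50.4mm
shift [ 0.12   -0.018   0.1173]
turn -0.001
[294.05585016  58.94913553] [296.31504829  69.3924068 ]
```

View pics/w4.png

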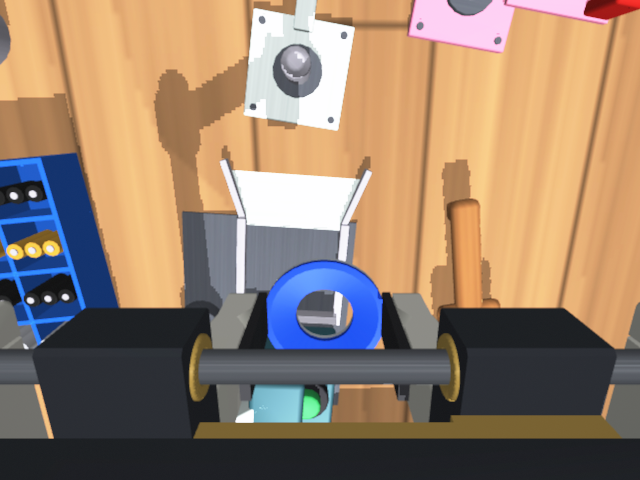

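>>> drive_tool(series=[[0.02, -0.003, 0.01, 0], [0.025, -0.003, 0.02, 0], [0.025, -0.003, 0.02, 0], [0.025, -0.003, 0.02, 0], [0.02, -0.003, 0.01, 0], [0, 0, 0, 0], [0, 0, 0, 0]])

```text
time: 8.07
tool_pos: [0.5204, 0.0423, 0.15]
tool_rot: [2.183, -2.198, -0.038]
force: [0.3, -0.0, -0.8]
opening: 0.574
```

```bash
python3 - <<'E'
from h import *
go((0.5247,0.0488,0.11),yaw=-90)
E
```

```text
t 8.07 tcp [0.5204 0.0423 0.15  ] head -90.36 tilt 2.85 j [ 0.45  0.23 -0.42 -0.01 -0.97 -0.45] F [ 0.3 -0.  -0.8] op 50.3mm
shift [-0.0071 -0.0062  0.0396]
turn -0.006
```

```bash
cat >> h.py <<'E'
def gop(X,p=(0,0,0.025),yaw=None):
    o=robot.get_obs();R=Rn.from_rotvec(o["tool_rot"]).as_matrix()
    w=o["tool_pos"]+R@np.array(p)
    print("t %.2f point"%o["time"],np.round(w,4),"zaxis",np.round(R[:,2],3),"F",np.round(o["force"],1),"op %.1f"%(o["opening"]*87.6))
    print("shift",np.round(R.T@(np.array(X)-w),4),"turn %.3f"%(np.arctan2(R[1,0],R[0,0])-np.radians(-90 if yaw is None else yaw)))
E
python3 - <<'E'
from h import *
gop((0.5247,0.0488,0.085))
E
```

```text
t 8.07 point [0.5192 0.0419 0.125 ] zaxis [-0.048 -0.013 -0.999] F [ 0.3 -0.  -0.8] op 50.3
shift [-0.0074 -0.0074  0.0396] turn -0.006
```

>>> drive_tool(series=[[-0.004, -0.004, 0.01, 0], [-0.004, -0.004, 0.01, 0], [0, 0, 0.01, 0], [0, 0, 0, 0], [0, 0, 0, 0]])

```text
time: 8.48
tool_pos: [0.528, 0.0504, 0.1166]
tool_rot: [2.182, -2.2, -0.038]
force: [0.5, 0.1, 0.3]
opening: 0.577
```

```bash
python3 - <<'E'
from h import *
gop((0.5247,0.0488,0.085),(-.0008,.0007,.025))
c=cap("wrist"); cv2.imwrite("pics/w5.png",c["image"][200:])
c=cap("side"); u,v=proj(c,(.525,.049,.07)); zoom(c,int(u)-50,int(v)-40,int(u)+50,int(v)+40,8,"pics/s5.png")
E
```

```text
t 8.48 point [0.5262 0.0509 0.0917] zaxis [-0.047 -0.012 -0.999] F [0.5 0.1 0.3] op 50.5
shift [0.0021 0.0011 0.0067] turn -0.008
```

View pics/w5.png

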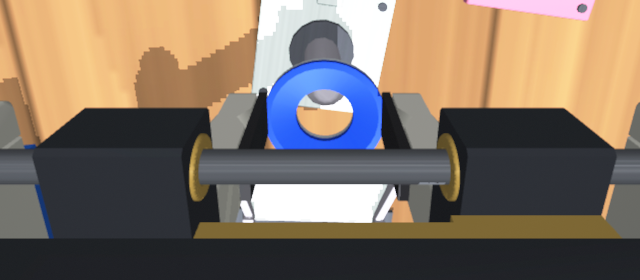

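View pics/s5.png

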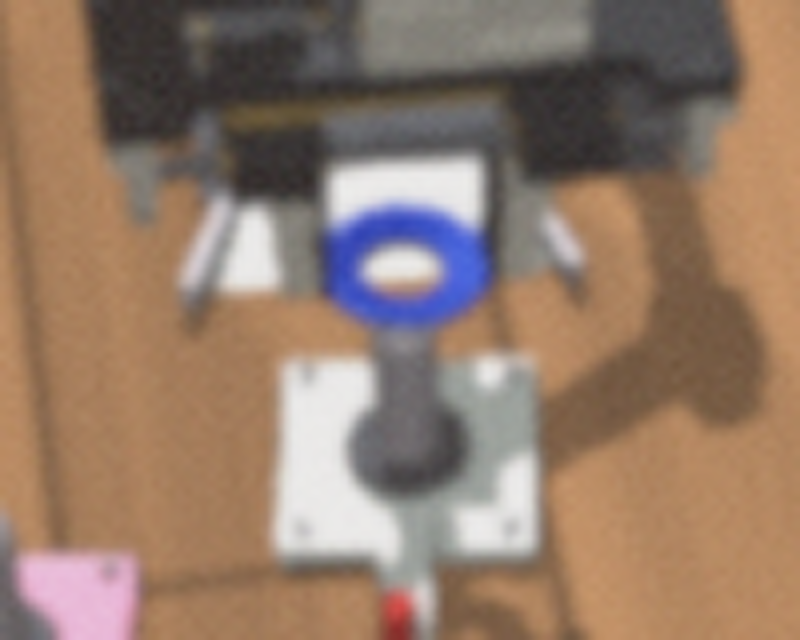

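>>> drive_tool(series=[[0.002, 0.001, 0.005, 0], [0, 0, 0.01, 0], [0, 0, 0.01, 0], [0, 0, 0.01, 0], [0, 0, 0, 0]])

```text
time: 9.0
tool_pos: [0.5253, 0.0484, 0.0803]
tool_rot: [2.186, -2.201, -0.036]
force: [-0.7, -0.0, -1.5]
opening: 0.577
```

```bash
python3 - <<'E'
from h import *
gop((0.5247,0.0488,0.016),(-.0008,.0007,.025))
c=cap("wrist"); cv2.imwrite("pics/w6.png",c["image"][200:])
E
```

```text
t 9.00 point [0.5234 0.049  0.0554] zaxis [-0.045 -0.011 -0.999] F [-0.7 -0.  -1.5] op 50.5
shift [-0.0003 -0.003   0.0393] turn -0.007
```

View pics/w6.png

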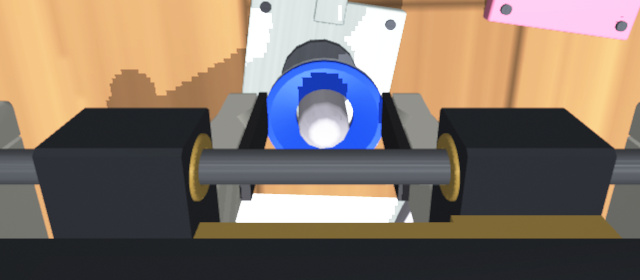

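>>> drive_tool(series=[[0, -0.001, 0.009, 0], [0, -0.001, 0.009, 0], [0, -0.001, 0.009, 0], [0, 0, 0.009, 0], [0, 0, 0.004, 0], [0, 0, 0, 0]])

```text
time: 9.55
tool_pos: [0.5276, 0.0478, 0.0401]
tool_rot: [2.189, -2.199, -0.033]
force: [-3.3, -0.4, 6.6]
opening: 0.577
```

```bash
python3 - <<'E'
from h import *
gop((0.5247,0.0488,0.016),(-.0008,.0007,.025))
E
```

```text
t 9.55 point [0.5259 0.0483 0.0151] zaxis [-0.043 -0.012 -0.999] F [-3.3 -0.4  6.6] op 50.6
shift [-0.0005  0.0012 -0.0008] turn -0.004
```

>>> drive_tool(series=[[0, 0, -0.001, 0], [0, 0, 0, 0], [0, 0, 0, 0], [0, 0, 0, 0], [0, 0, -0.02, 0], [0, 0, -0.03, 0], [0, 0, -0.03, 0], [0, 0, -0.03, 0], [0, 0, -0.03, 0], [0.03, 0, -0.02, 0], [0.03, 0, 0, 0], [0.03, 0, 0, 0]], gripper=0.08)

```text
time: 10.55
tool_pos: [0.5359, -0.0385, 0.2056]
tool_rot: [2.194, -2.19, -0.032]
force: [0.7, 0.2, -1.2]
opening: 0.908
```

```bash
python3 - <<'E'
from h import *
go((0.425,-0.17,0.15),yaw=-90)
c,H,S,V=plate()
zoom(c,230,190,520,350,2.7,"pics/z6.png")
m=(H>110)&(H<130)&(S>150)&(V>90)
print("blue",*ring(m,c,.008,60),sep="\n"); m=(S<50)&(V>150); m[:,:370]=0; m[:,450:]=0
print("white",*ring(m,c,.005,200),sep="\n")
c=cap("side");zoom(c,230,220,420,420,3,"pics/s6.png")
E
```

```text
t 10.55 tcp [ 0.5359 -0.0385  0.2056] head -89.87 tilt 2.63 j [ 0.29  0.19 -0.33  0.   -1.09 -0.29] F [ 0.7  0.2 -1.2] op 79.5mm
shift [0.1304 0.1086 0.0623]
turn 0.002
blue
([211.0, 152.3], [53.2, 98.5], 2073, [0.7802, 0.2247, 0.008])
([291.3, 266.5], [22.3, 22.7], 263, [0.5281, 0.051, 0.008])
([486.7, 310.0], [22.4, 23.9], 293, [0.4321, -0.3561, 0.008])
white
([409.4, 35.6], [83.6, 94.2], 5765, [1.0488, -0.2172, 0.005])
([437.4, 225.2], [23.3, 24.9], 373, [0.6136, -0.2616, 0.005])
([394.1, 261.6], [29.6, 30.2], 744, [0.5365, -0.1665, 0.005])
([394.4, 314.8], [25.8, 25.9], 466, [0.4246, -0.1637, 0.005])
```

View pics/z6.png

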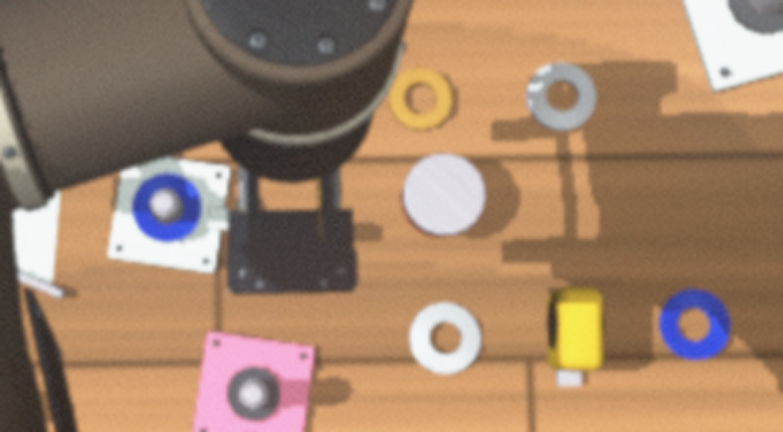

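View pics/s6.png

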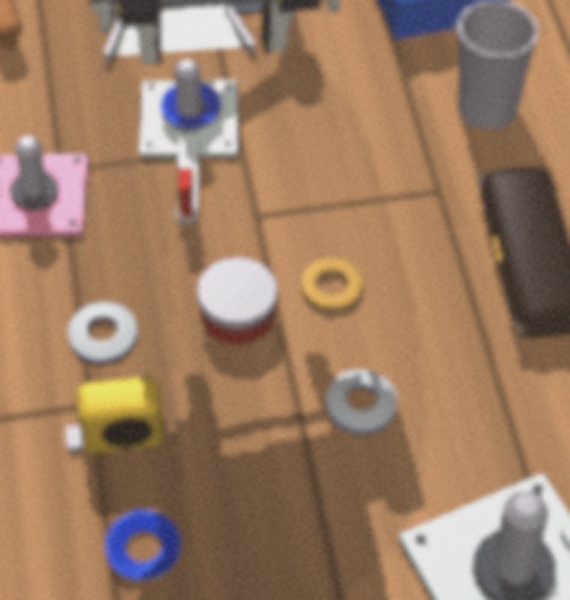

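>>> drive_tool(series=[[0.025, 0.02, 0.01, 0], [0.025, 0.025, 0.01, 0], [0.025, 0.025, 0.01, 0], [0.025, 0.025, 0.01, 0], [0.02, 0.015, 0.01, 0], [0, 0, 0, 0]])

```text
time: 11.15
tool_pos: [0.4195, -0.1644, 0.1579]
tool_rot: [2.19, -2.196, -0.032]
force: [-1.1, 0.6, -0.4]
opening: 0.916
```

```bash
python3 - <<'E'
from h import *
wr("C")
gop((0.4246,-0.1635,0.0015))
E
```

```text
([28.8, 96.8], [65.4, 87.5], 3444, [0.6072, -0.2613, 0.005])
([308.9, 233.6], [68.4, 70.7], 3048, [0.4237, -0.1646, 0.005])
([148.7, 247.8], [83.0, 95.5], 6354, [0.5433, -0.1555, 0.005])
([254.6, 398.8], [58.2, 134.6], 1251, [0.4723, -0.0184, 0.005])
([324.4, 405.5], [33.8, 42.9], 945, [0.4125, -0.0092, 0.005])
([396.4, 405.9], [34.3, 47.3], 764, [0.3493, -0.0063, 0.005])
t 11.20 point [ 0.42   -0.164   0.1338] zaxis [-0.042 -0.014 -0.999] F [ 1.3 -0.5 -0.3] op 79.8
shift [-0.0024 -0.0101  0.132 ] turn -0.002
```

>>> drive_tool(series=[[0, -0.003, 0.02, 0], [-0.001, -0.004, 0.025, 0], [-0.001, -0.003, 0.025, 0], [0, 0, 0.025, 0], [0, 0, 0.02, 0], [0, 0, 0.01, 0], [0, 0, 0, 0]])

```text
time: 11.78
tool_pos: [0.436, -0.1604, 0.0313]
tool_rot: [2.199, -2.201, -0.015]
force: [-0.3, -0.2, 0.7]
opening: 0.91
```

```bash
python3 - <<'E'
from h import *
gop((0.4243,-0.164,0.0015))
E
```

```text
t 11.78 point [ 0.4353 -0.1607  0.0063] zaxis [-0.028 -0.015 -0.999] F [-0.3 -0.2  0.7] op 79.8
shift [0.0032 0.0108 0.0052] turn -0.001
```

>>> drive_tool(series=[[0.001, 0.005, 0.0, 0], [0.001, 0.005, 0.003, 0], [0, 0.001, 0.002, 0], [0, 0, 0, 0]])

```text
time: 12.12
tool_pos: [0.4267, -0.1611, 0.0275]
tool_rot: [2.202, -2.199, -0.013]
force: [0.2, 0.3, 0.1]
opening: 0.911
```

```bash
python3 - <<'E'
from h import *
gop((0.4243,-0.164,0.0015))
E
```

```text
t 12.12 point [ 0.4261 -0.1615  0.0025] zaxis [-0.026 -0.015 -1.   ] F [0.2 0.3 0.1] op 79.8
shift [0.0025 0.0017 0.0011] turn 0.002
```

>>> drive_tool(series=[[0.003, 0.002, 0.001, 0], [0, 0, 0.0005, 0], [0, 0, 0.0005, 0], [0, 0, 0, 0], [0, 0, 0, 0], [0, 0, 0, 0], [0, 0, 0, 0], [0, 0, -0.01, 0], [0, 0, -0.03, 0], [0, 0, -0.03, 0], [0, 0, -0.03, 0], [0, 0, -0.03, 0]], gripper=0.045)

```text
time: 13.12
tool_pos: [0.4237, -0.1627, 0.1559]
tool_rot: [2.195, -2.196, -0.026]
force: [1.4, -0.2, -0.8]
opening: 0.571
```

```bash
python3 - <<'E'
from h import *
inhand("C",.019,"pics/w7.png")
gop((0.4243,-0.164,0.0015))
E
```

```text
hole [25.7 92.9] [37.6 45.9] tool xyz [ 0.0905 -0.1057  0.019 ]
t 13.17 point [ 0.4264 -0.1635  0.1368] zaxis [-0.029 -0.016 -0.999] F [ 2.9 -0.6  4.6] op 50.3
shift [-0.0016 -0.0019  0.1353] turn 0.001
```

View pics/w7.png

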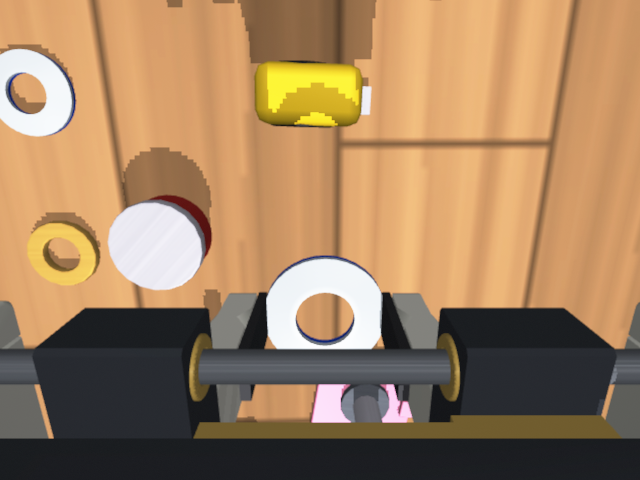

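```bash
cat >> h.py <<'E'
def t2(uv,zt):
    c=robot.capture("wrist"); d=c["mount"][:3,:3]@np.linalg.inv(c["K"])@np.array([uv[0],uv[1],1.]); o=c["mount"][:3,3]; return np.round(o+d*(zt-o[2])/d[2],4)
E
python3 - <<'E'
from h import *
print(t2((325,317),.019))
c=cap("top");zoom(c,240,220,370,310,6,"pics/z7.png")
gop((0.52,0.05,0.1))
E
```

```text
[0.001 0.001 0.019]
t 13.27 point [ 0.4251 -0.163   0.132 ] zaxis [-0.031 -0.014 -0.999] F [-0.3  1.1 -0.8] op 50.2
shift [-0.2134 -0.0958  0.0259] turn 0.000
```

View pics/z7.png

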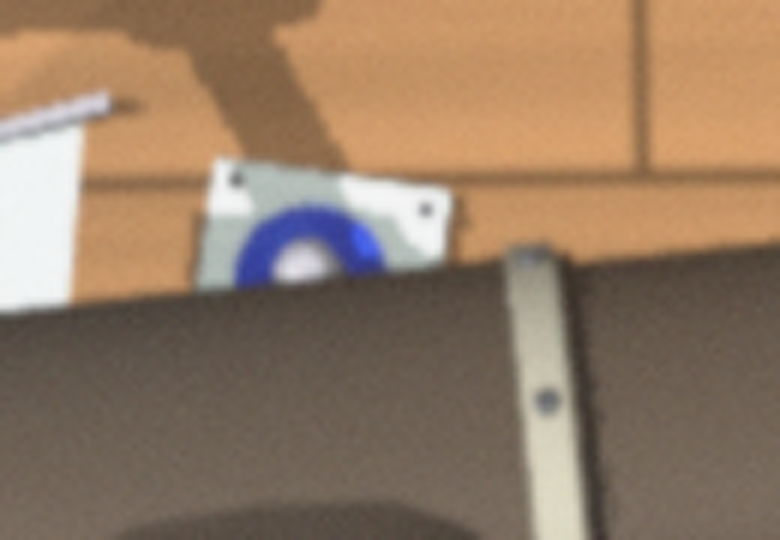

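>>> drive_tool(series=[[-0.02, -0.01, 0, 0], [-0.025, -0.012, 0, 0], [-0.03, -0.014, 0, 0], [-0.03, -0.014, 0, 0], [-0.03, -0.014, 0, 0], [-0.03, -0.014, 0.005, 0], [-0.03, -0.014, 0.01, 0], [-0.015, -0.007, 0.01, 0], [0, 0, 0, 0], [0, 0, 0, 0]])

```text
time: 14.1
tool_pos: [0.5216, 0.0555, 0.1134]
tool_rot: [2.184, -2.197, -0.03]
force: [0.1, 0.6, -1.2]
opening: 0.575
```

```bash
python3 - <<'E'
from h import *
gop((0.525,0.0487,0.085),(.001,.001,.025))
E
```

```text
t 14.10 point [0.5195 0.0541 0.0885] zaxis [-0.045 -0.017 -0.999] F [ 0.1  0.6 -1.2] op 50.4
shift [ 0.0053 -0.0057  0.0033] turn -0.006
```

>>> drive_tool(series=[[0.003, -0.003, 0, 0], [0.003, -0.003, 0, 0], [0, 0, 0, 0], [0, 0, 0, 0]])

```text
time: 14.43
tool_pos: [0.5259, 0.0463, 0.1116]
tool_rot: [2.179, -2.196, -0.033]
force: [0.3, -0.7, -0.9]
opening: 0.571
```

```bash
python3 - <<'E'
from h import *
gop((0.525,0.0487,0.055),(.001,.001,.025))
E
```

```text
t 14.43 point [0.5237 0.0448 0.0867] zaxis [-0.049 -0.018 -0.999] F [ 0.3 -0.7 -0.9] op 50.1
shift [-0.0045 -0.0028  0.0315] turn -0.007
```

>>> drive_tool(series=[[-0.003, -0.001, 0, 0], [-0.001, 0, 0, 0], [0, 0, 0, 0], [0, 0, 0, 0]])

```text
time: 14.77
tool_pos: [0.5271, 0.0488, 0.1128]
tool_rot: [2.177, -2.201, -0.032]
force: [0.6, -0.3, 0.0]
opening: 0.575
```

```bash
python3 - <<'E'
from h import *
gop((0.525,0.0487,0.055),(.001,.001,.025))
E
```

```text
t 14.77 point [0.525  0.0474 0.0879] zaxis [-0.047 -0.017 -0.999] F [ 0.6 -0.3  0. ] op 50.3
shift [-0.0019 -0.0016  0.0328] turn -0.011
```

>>> drive_tool(series=[[-0.001, -0.001, 0.01, 0], [0, -0.0005, 0.01, 0], [0, -0.0005, 0.01, 0], [0, 0, 0, 0]])

```text
time: 15.1
tool_pos: [0.5272, 0.0492, 0.0805]
tool_rot: [2.178, -2.202, -0.032]
force: [-1.0, 0.6, -1.4]
opening: 0.573
```

```bash
python3 - <<'E'
from h import *
gop((0.525,0.0487,0.024),(.001,.001,.025))
c=cap("wrist"); cv2.imwrite("pics/w8.png",c["image"][200:])
E
```

```text
t 15.10 point [0.525  0.0478 0.0556] zaxis [-0.046 -0.017 -0.999] F [-1.   0.6 -1.4] op 50.2
shift [-0.0015 -0.0014  0.0315] turn -0.011
```

View pics/w8.png

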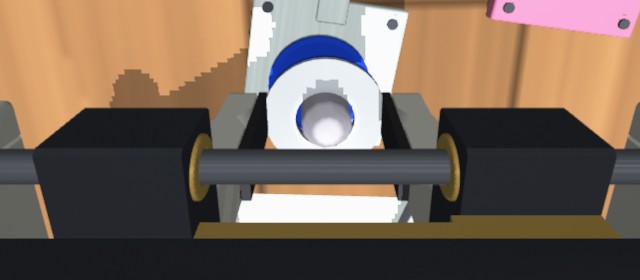

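Threaded over the tip. Lowering onto the first washer.

>>> drive_tool(series=[[0, -0.0005, 0.008, 0], [0, -0.0005, 0.009, 0], [0, -0.0005, 0.008, 0], [0, 0, 0.003, 0], [0, 0, 0.001, 0]])

```text
time: 15.57
tool_pos: [0.5282, 0.0489, 0.0496]
tool_rot: [2.179, -2.201, -0.031]
force: [-6.9, 0.6, 23.5]
opening: 0.571
```

```bash
python3 - <<'E'
from h import *
gop((0.525,0.0487,0.024),(.001,.001,.025))
E
```

```text
t 15.57 point [0.5261 0.0475 0.0247] zaxis [-0.045 -0.017 -0.999] F [-6.9  0.6 23.5] op 50.0
shift [-0.0012  0.001   0.0007] turn -0.009
```

>>> drive_tool(series=[[0, 0, -0.0015, 0], [0, 0, 0, 0], [0, 0, 0, 0], [0, 0, 0, 0], [0, 0, -0.02, 0], [0, 0, -0.03, 0], [0, 0, -0.03, 0], [0, 0, -0.03, 0], [0, 0, -0.02, 0], [0.03, 0.01, 0, 0], [0.04, 0.01, 0, 0], [0.04, 0.01, 0, 0]], gripper=0.08)

```text
time: 16.57
tool_pos: [0.5066, -0.0559, 0.1912]
tool_rot: [2.191, -2.194, -0.025]
force: [1.5, -0.9, -0.4]
opening: 0.912
```

```bash
python3 - <<'E'
from h import *
gop((0.4325,-0.357,0.12))
c=cap("top");zoom(c,240,200,500,340,3,"pics/z8.png")
c=cap("side");zoom(c,230,220,420,420,3,"pics/s8.png")
E
```

```text
t 16.57 point [ 0.5056 -0.0564  0.1663] zaxis [-0.041 -0.018 -0.999] F [ 1.5 -0.9 -0.4] op 79.9
shift [0.2998 0.0707 0.0545] turn -0.001
```

View pics/s8.png

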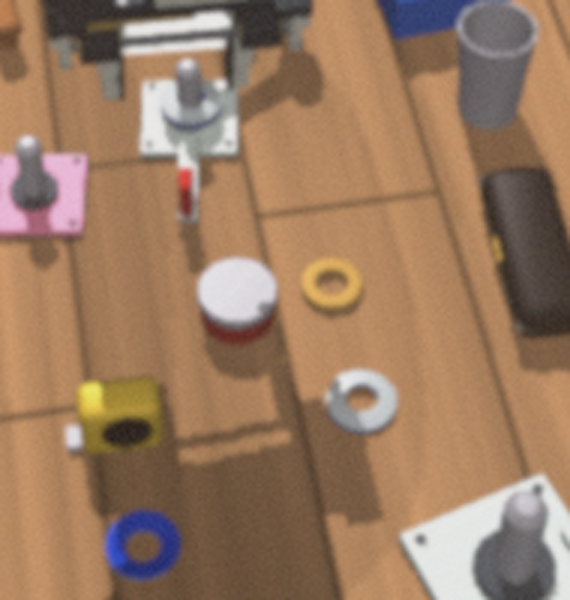

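>>> drive_tool(series=[[0.025, 0.005, 0, 0], [0.035, 0.008, 0, 0], [0.035, 0.009, 0, 0], [0.035, 0.009, 0, 0], [0.035, 0.009, 0, 0], [0.035, 0.009, 0, 0], [0.035, 0.009, 0, 0], [0.035, 0.008, 0, 0], [0.02, 0.004, 0.01, 0], [0, 0, 0, 0], [0, 0, 0, 0]])

```text
time: 17.58
tool_pos: [0.4303, -0.3621, 0.1903]
tool_rot: [2.186, -2.203, -0.018]
force: [0.5, 0.6, 0.2]
opening: 0.918
```

```bash
python3 - <<'E'
from h import *
wr("H")
gop((0.4325,-0.357,0.003))
E
```

```text
([314.0, 230.2], [61.3, 63.1], 2130, [0.4316, -0.3577, 0.008])
t 17.63 point [ 0.4293 -0.3619  0.165 ] zaxis [-0.036 -0.018 -0.999] F [-0.5 -0.   0.8] op 80.0
shift [-0.0079 -0.0089  0.1617] turn -0.007
```

>>> drive_tool(series=[[-0.001, -0.001, 0.025, 0], [-0.002, -0.002, 0.03, 0], [-0.002, -0.002, 0.03, 0], [-0.001, -0.001, 0.03, 0], [0, 0, 0.025, 0], [0, 0, 0.01, 0], [0, 0, 0, 0], [0, 0, 0, 0]])

```text
time: 18.3
tool_pos: [0.4387, -0.3516, 0.0388]
tool_rot: [2.201, -2.194, -0.005]
force: [-0.2, 0.0, -0.2]
opening: 0.914
```

```bash
python3 - <<'E'
from h import *
gop((0.432,-0.3575,0.003))
E
```

```text
t 18.30 point [ 0.438  -0.3522  0.0138] zaxis [-0.026 -0.022 -0.999] F [-0.2  0.  -0.2] op 80.0
shift [0.0051 0.0057 0.0111] turn 0.003
```

>>> drive_tool(series=[[0.003, 0.003, 0.004, 0], [0.003, 0.003, 0.004, 0], [0, 0, 0.003, 0], [0, 0, 0, 0]])

```text
time: 18.63
tool_pos: [0.4351, -0.3577, 0.031]
tool_rot: [2.206, -2.192, 0.004]
force: [-0.4, -0.1, 0.8]
opening: 0.915
```

```bash
python3 - <<'E'
from h import *
gop((0.432,-0.3575,0.003))
E
```

```text
t 18.63 point [ 0.4346 -0.3583  0.006 ] zaxis [-0.02  -0.024 -1.   ] F [-0.4 -0.1  0.8] op 80.2
shift [-0.0009  0.0026  0.0031] turn 0.006
```

>>> drive_tool(series=[[-0.001, 0.002, 0.003, 0], [0, 0, 0.001, 0], [0, 0, 0.001, 0], [0, 0, 0.0005, 0], [0, 0, 0, 0], [0, 0, 0, 0], [0, 0, 0, 0], [0, 0, -0.01, 0], [0, 0, -0.03, 0], [0, 0, -0.03, 0], [0, 0, -0.03, 0], [0, 0, -0.03, 0]], gripper=0.045)

```text
time: 19.63
tool_pos: [0.431, -0.3523, 0.1562]
tool_rot: [2.2, -2.192, -0.014]
force: [1.4, -0.9, -0.9]
opening: 0.583
```

```bash
python3 - <<'E'
from h import *
inhand("H",.0257,"pics/w9.png")
gop((0.525,0.0487,0.13))
c=cap("top");zoom(c,240,200,500,340,3,"pics/z9.png")
E
```

```text
hole [323.2 302.7] [72.4 76.2] tool xyz [0.0043 0.0002 0.0257]
t 19.68 point [ 0.4335 -0.3546  0.138 ] zaxis [-0.024 -0.024 -0.999] F [ 2.6 -1.   5.7] op 51.0
shift [-0.4029 -0.0936 -0.0038] turn 0.006
```

View pics/z9.png

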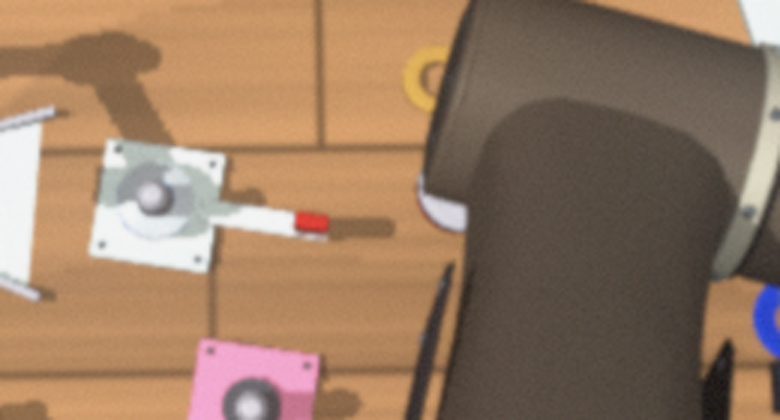

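View pics/w9.png

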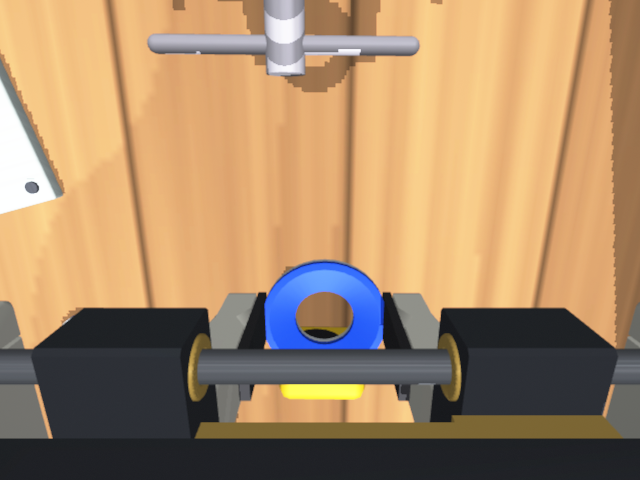

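>>> drive_tool(series=[[-0.02, -0.005, 0, 0], [-0.03, -0.008, 0, 0], [-0.04, -0.01, 0, 0], [-0.04, -0.01, 0, 0], [-0.04, -0.01, 0, 0], [-0.04, -0.01, 0, 0], [-0.04, -0.01, 0, 0], [-0.04, -0.01, 0, 0], [-0.04, -0.01, 0, 0], [-0.03, -0.006, 0, 0], [-0.02, -0.004, 0, 0], [-0.01, 0, 0, 0]])

```text
time: 20.73
tool_pos: [0.5287, 0.0465, 0.158]
tool_rot: [2.204, -2.206, 0.015]
force: [0.1, 0.1, -0.3]
opening: 0.584
```

>>> drive_tool(series=[[0, 0, 0, 0], [0, 0, 0, 0]])

```text
time: 20.9
tool_pos: [0.5285, 0.0487, 0.1583]
tool_rot: [2.208, -2.202, 0.015]
force: [0.8, 0.4, -0.5]
opening: 0.576
```

```bash
python3 - <<'E'
from h import *
gop((0.525,0.0487,0.09),(-.0015,.0007,.025))
E
```

```text
t 20.90 point [0.5275 0.0496 0.1332] zaxis [-0.01  -0.023 -1.   ] F [ 0.8  0.4 -0.5] op 50.4
shift [-0.0001  0.0021  0.0433] turn 0.003
```

>>> drive_tool(series=[[0, 0.002, 0.015, 0], [0, 0, 0.015, 0], [-0.001, 0, 0.01, 0], [0, 0, 0, 0], [0, 0, 0, 0]])

```text
time: 21.32
tool_pos: [0.5252, 0.0442, 0.1184]
tool_rot: [2.204, -2.207, 0.016]
force: [0.2, 0.2, -1.0]
opening: 0.578
```

```bash
python3 - <<'E'
from h import *
gop((0.525,0.0487,0.055),(-.0015,.0007,.025))
E
```

```text
t 21.32 point [0.5243 0.0451 0.0934] zaxis [-0.009 -0.023 -1.   ] F [ 0.2  0.2 -1. ] op 50.6
shift [-0.0045 -0.0011  0.0383] turn -0.001
```

>>> drive_tool(series=[[-0.003, -0.001, 0.005, 0], [-0.001, 0, 0.01, 0], [0, 0, 0, 0], [0, 0, 0, 0]])

```text
time: 21.65
tool_pos: [0.527, 0.047, 0.1035]
tool_rot: [2.203, -2.211, 0.017]
force: [0.1, 0.3, 0.9]
opening: 0.581
```

```bash
python3 - <<'E'
from h import *
gop((0.525,0.0487,0.055),(-.0015,.0007,.025))
E
```

```text
t 21.65 point [0.5261 0.048  0.0785] zaxis [-0.007 -0.022 -1.   ] F [0.1 0.3 0.9] op 50.9
shift [-0.0013  0.001   0.0235] turn -0.003
```

>>> drive_tool(series=[[-0.001, 0.001, 0.008, 0], [0, 0, 0.008, 0], [0, 0, 0.008, 0], [0, 0, 0, 0]])

```text
time: 21.98
tool_pos: [0.526, 0.0479, 0.0776]
tool_rot: [2.205, -2.211, 0.018]
force: [0.2, -0.6, -0.7]
opening: 0.582
```

```bash
python3 - <<'E'
from h import *
gop((0.525,0.0487,0.032),(-.0015,.0007,.025))
c=cap("wrist"); cv2.imwrite("pics/w10.png",c["image"][200:])
E
```

```text
t 21.98 point [0.5252 0.0489 0.0526] zaxis [-0.006 -0.022 -1.   ] F [ 0.2 -0.6 -0.7] op 51.0
shift [-0.0003  0.0001  0.0206] turn -0.003
```

View pics/w10.png

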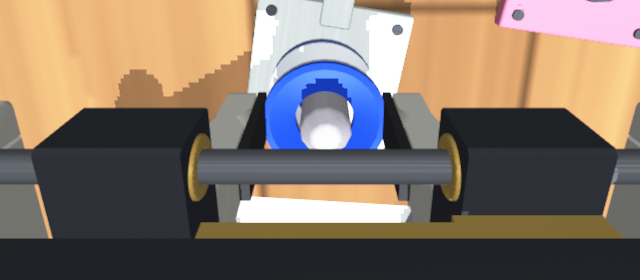

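Threaded. Lowering until contact at about z 0.03.

>>> drive_tool(series=[[0, 0, 0.008, 0], [0, 0, 0.008, 0], [0, 0, 0.004, 0], [0, 0, 0.002, 0]])

```text
time: 22.37
tool_pos: [0.5273, 0.0478, 0.0559]
tool_rot: [2.207, -2.21, 0.02]
force: [-10.5, 2.4, 38.0]
opening: 0.578
```

>>> drive_tool(series=[[0, 0, -0.002, 0], [0, 0, 0, 0], [0, 0, 0, 0], [0, 0, 0, 0], [0, 0, -0.02, 0], [0, 0, -0.03, 0], [0, 0, -0.03, 0], [0, 0, -0.03, 0], [0.01, 0, -0.01, 0], [0.03, -0.005, 0, 0], [0.04, -0.01, 0, 0], [0.04, -0.01, 0, 0]], gripper=0.08)

```text
time: 23.37
tool_pos: [0.5531, -0.0677, 0.1854]
tool_rot: [2.217, -2.199, 0.022]
force: [0.9, 1.0, -0.1]
opening: 0.913
```

```bash
python3 - <<'E'
from h import *
gop((0.6135,-0.2613,0.15))
c=cap("top");zoom(c,240,200,500,340,3,"pics/z10.png")
c=cap("side");zoom(c,230,220,420,420,3,"pics/s10.png")
E
```

```text
t 23.37 point [ 0.553  -0.0682  0.1604] zaxis [-0.003 -0.023 -1.   ] F [ 0.9  1.  -0.1] op 80.0
shift [ 0.1933 -0.0589  0.0147] turn 0.008
```

View pics/s10.png

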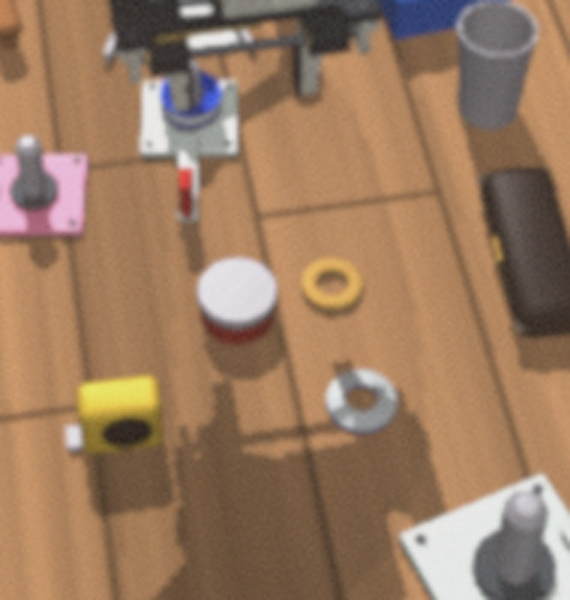

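View pics/z10.png

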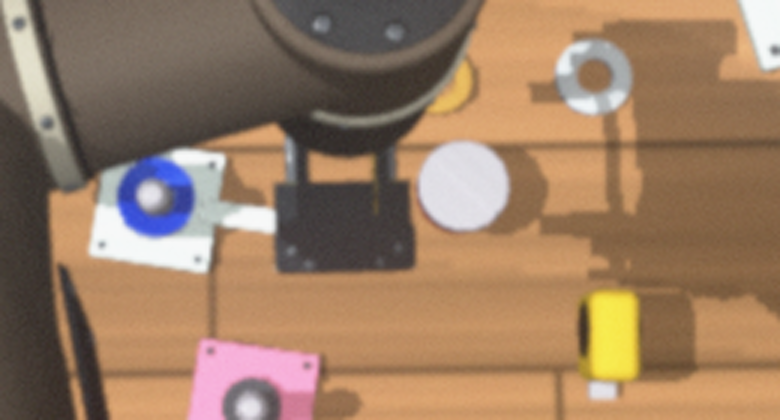

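>>> drive_tool(series=[[0.02, -0.005, 0, 0], [0.03, -0.01, 0, 0], [0.03, -0.01, 0, 0], [0.03, -0.01, 0, 0], [0.03, -0.01, 0, 0], [0.025, -0.008, 0.005, 0], [0.02, -0.004, 0.005, 0], [0, 0, 0, 0], [0, 0, 0, 0]])

```text
time: 24.22
tool_pos: [0.6114, -0.266, 0.1746]
tool_rot: [2.204, -2.209, 0.017]
force: [-0.1, 0.2, -0.3]
opening: 0.914
```

```bash
python3 - <<'E'
from h import *
wr("C")
gop((0.6135,-0.2613,0.002))
E
```

```text
([167.8, 53.6], [111.2, 302.8], 18213, [0.7185, -0.394, 0.005])
([320.0, 233.6], [64.2, 66.6], 2674, [0.6128, -0.2629, 0.005])
([404.8, 340.9], [18.2, 32.7], 409, [0.5397, -0.166, 0.005])
([415.7, 388.2], [10.2, 44.7], 367, [0.5272, -0.1177, 0.005])
t 24.27 point [ 0.611  -0.2662  0.1494] zaxis [-0.008 -0.022 -1.   ] F [ 0.5 -0.7 -0.9] op 80.2
shift [-0.0083 -0.0036  0.1472] turn -0.002
```

>>> drive_tool(series=[[-0.001, -0.001, 0.02, 0], [-0.002, -0.001, 0.025, 0], [-0.002, -0.001, 0.03, 0], [-0.001, 0, 0.03, 0], [0, 0, 0.02, 0], [0, 0, 0.008, 0], [0, 0, 0, 0], [0, 0, 0, 0]])

```text
time: 24.93
tool_pos: [0.6157, -0.2548, 0.0411]
tool_rot: [2.215, -2.203, 0.025]
force: [-0.5, -1.1, -0.2]
opening: 0.916
```

```bash
python3 - <<'E'
from h import *
gop((0.613,-0.262,0.002))
E
```

```text
t 24.93 point [ 0.6157 -0.2554  0.0161] zaxis [-0.001 -0.023 -1.   ] F [-0.5 -1.1 -0.2] op 80.3
shift [0.0062 0.0027 0.0142] turn 0.006
```

>>> drive_tool(series=[[0.003, 0.001, 0.005, 0], [0.003, 0.001, 0.005, 0], [0, 0, 0.004, 0], [0, 0, 0.001, 0], [0, 0, 0, 0]])

```text
time: 25.35
tool_pos: [0.6169, -0.2616, 0.0307]
tool_rot: [2.22, -2.205, 0.036]
force: [-0.7, 0.5, 0.1]
opening: 0.913
```

```bash
python3 - <<'E'
from h import *
gop((0.613,-0.262,0.002))
E
```

```text
t 25.35 point [ 0.6171 -0.2623  0.0057] zaxis [ 0.008 -0.025 -1.   ] F [-0.7  0.5  0.1] op 80.0
shift [-0.0004  0.0041  0.0037] turn 0.007
```

>>> drive_tool(series=[[0, 0.003, 0.003, 0], [0, 0.001, 0.002, 0], [0, 0, 0.001, 0], [0, 0, 0, 0]])

```text
time: 25.68
tool_pos: [0.6134, -0.2623, 0.026]
tool_rot: [2.221, -2.206, 0.04]
force: [0.0, 0.3, 0.4]
opening: 0.916
```

```bash
python3 - <<'E'
from h import *
gop((0.613,-0.262,0.002))
E
```

```text
t 25.68 point [ 0.6137 -0.2629  0.001 ] zaxis [ 0.01  -0.025 -1.   ] F [0.  0.3 0.4] op 80.3
shift [-0.0009  0.0007 -0.001 ] turn 0.007
```

>>> drive_tool(series=[[0, 0, -0.0005, 0], [0, 0, 0, 0], [0, 0, 0, 0], [0, 0, 0, 0], [0, 0, 0, 0], [0, 0, 0, 0], [0, 0, -0.01, 0], [0, 0, -0.03, 0], [0, 0, -0.03, 0], [0, 0, -0.03, 0], [0, 0, -0.03, 0], [0, 0, 0, 0]], gripper=0.045)

```text
time: 26.68
tool_pos: [0.6097, -0.2588, 0.1612]
tool_rot: [2.217, -2.203, 0.03]
force: [1.1, -0.5, 0.2]
opening: 0.58
```

```bash
python3 - <<'E'
from h import *
inhand("C",.019,"pics/w11.png")
gop((0.525,0.0487,0.13))
c=cap("top");zoom(c,240,200,500,340,3,"pics/z11.png")
E
```

```text
t 26.73 point [ 0.6088 -0.259   0.1338] zaxis [ 0.    -0.024 -1.   ] F [ 0.3  0.2 -0.5] op 50.4
shift [-0.3082  0.082  -0.0035] turn 0.006
```

View pics/w11.png

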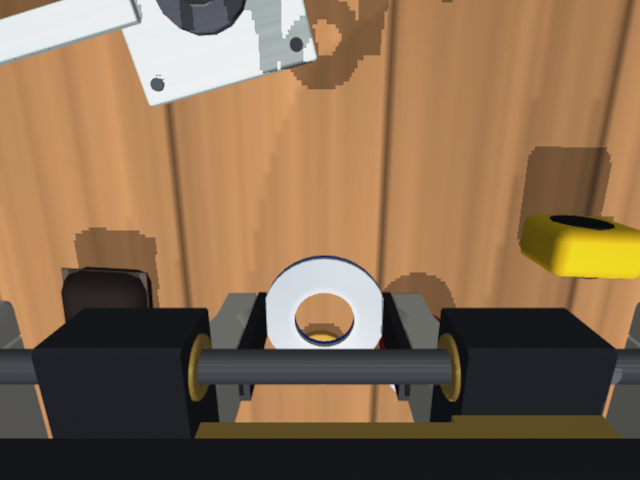

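View pics/z11.png

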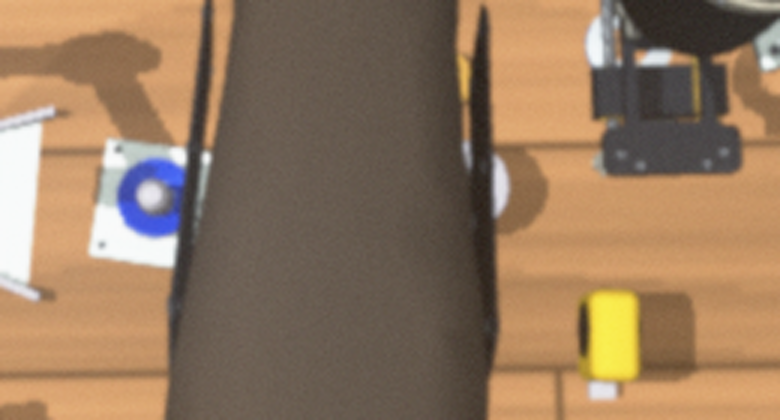

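>>> drive_tool(series=[[-0.02, 0.005, 0, 0], [-0.03, 0.008, 0, 0], [-0.035, 0.01, 0, 0], [-0.035, 0.01, 0, 0], [-0.035, 0.01, 0, 0], [-0.035, 0.01, 0, 0], [-0.035, 0.01, 0, 0], [-0.035, 0.01, 0, 0], [-0.025, 0.006, 0, 0], [-0.01, 0.003, 0, 0], [0, 0, 0, 0], [0, 0, 0, 0]])

```text
time: 27.78
tool_pos: [0.5114, 0.0462, 0.1384]
tool_rot: [2.197, -2.198, 0.003]
force: [0.1, 1.1, -0.9]
opening: 0.577
```

```bash
python3 - <<'E'
from h import *
gop((0.525,0.0487,0.085),(.001,.001,.025))
E
```

```text
t 27.78 point [0.5098 0.0445 0.1135] zaxis [-0.023 -0.025 -0.999] F [ 0.1  1.1 -0.9] op 50.6
shift [-0.0049 -0.0158  0.028 ] turn 0.000
```

>>> drive_tool(series=[[-0.002, -0.006, 0.005, 0], [-0.002, -0.006, 0.01, 0], [0, -0.002, 0.01, 0], [0, 0, 0, 0], [0, 0, 0, 0], [0, 0, 0, 0]])

```text
time: 28.28
tool_pos: [0.5259, 0.0456, 0.1072]
tool_rot: [2.188, -2.199, -0.001]
force: [0.2, 0.5, -0.3]
opening: 0.581
```

```bash
python3 - <<'E'
from h import *
gop((0.525,0.0487,0.06),(.001,.001,.025))
E
```

```text
t 28.28 point [0.5242 0.0439 0.0823] zaxis [-0.028 -0.027 -0.999] F [ 0.2  0.5 -0.3] op 50.9
shift [-0.0054 -0.0014  0.0221] turn -0.005
```

>>> drive_tool(series=[[-0.003, -0.001, 0, 0], [-0.002, 0, 0, 0], [0, 0, 0, 0], [0, 0, 0, 0]])

```text
time: 28.62
tool_pos: [0.5272, 0.0503, 0.1073]
tool_rot: [2.186, -2.201, -0.0]
force: [0.5, -0.6, -0.2]
opening: 0.579
```

```bash
python3 - <<'E'
from h import *
gop((0.525,0.0487,0.06),(.001,.001,.025))
E
```

```text
t 28.62 point [0.5255 0.0486 0.0824] zaxis [-0.028 -0.027 -0.999] F [ 0.5 -0.6 -0.2] op 50.7
shift [-0.0007 -0.0001  0.0224] turn -0.006
```

>>> drive_tool(series=[[-0.0005, 0, 0.008, 0], [-0.0003, -0.0003, 0.008, 0], [0, 0, 0.008, 0], [0, 0, 0, 0]])

```text
time: 28.95
tool_pos: [0.5265, 0.0506, 0.0819]
tool_rot: [2.188, -2.201, 0.0]
force: [-0.6, -0.9, -0.9]
opening: 0.579
```

```bash
python3 - <<'E'
from h import *
gop((0.525,0.0487,0.040),(.001,.001,.025))
c=cap("wrist"); cv2.imwrite("pics/w12.png",c["image"][200:])
E
```

```text
t 28.95 point [0.5248 0.0489 0.057 ] zaxis [-0.027 -0.027 -0.999] F [-0.6 -0.9 -0.9] op 50.7
shift [-0.0002 -0.0007  0.017 ] turn -0.006
```

View pics/w12.png

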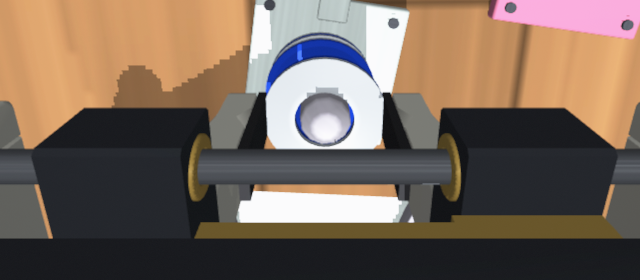

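>>> drive_tool(series=[[0, -0.0003, 0.007, 0], [0, -0.0003, 0.006, 0], [0, 0, 0.003, 0], [0, 0, 0.001, 0]])

```text
time: 29.33
tool_pos: [0.5279, 0.0505, 0.0642]
tool_rot: [2.19, -2.202, 0.002]
force: [-2.5, -0.0, 14.4]
opening: 0.577
```

```bash
python3 - <<'E'
from h import *
gop((0.525,0.0487,0.040),(.001,.001,.025))
E
```

```text
t 29.33 point [0.5263 0.0488 0.0393] zaxis [-0.025 -0.027 -0.999] F [-2.5 -0.  14.4] op 50.6
shift [ 0.0001  0.0013 -0.0007] turn -0.005
```

Seated at 14 N. Releasing, then heading for the ring.

>>> drive_tool(series=[[0, 0, -0.001, 0], [0, 0, 0, 0], [0, 0, 0, 0], [0, 0, 0, 0], [0, 0, -0.02, 0], [0, 0, -0.03, 0], [0, 0, -0.03, 0], [0, 0, -0.02, 0], [0.02, -0.01, -0.01, 0], [0.03, -0.012, 0, 0], [0.04, -0.015, 0, 0], [0.04, -0.015, 0, 0]], gripper=0.08)

```text
time: 30.33
tool_pos: [0.5831, -0.0733, 0.1846]
tool_rot: [2.203, -2.192, 0.006]
force: [0.5, 1.3, -0.0]
opening: 0.91
```

```bash
python3 - <<'E'
from h import *
c,H,S,V=plate(); m=(H>15)&(H<27)&(S>120)&(V>120); m[:,:370]=0;m[:,405:]=0;m[:205]=0;m[250:]=0
print(ring(m,c,.008))
gop((0.613,-0.150,0.14))
zoom(c,240,200,500,340,3,"pics/z12.png")
c=cap("side");zoom(c,230,220,420,420,3,"pics/s12.png")
E
```

```text
[([386.2, 226.7], [21.0, 24.2], 341, [0.6112, -0.1517, 0.008])]
t 30.38 point [ 0.5844 -0.08    0.1595] zaxis [-0.021 -0.028 -0.999] F [ 6.  -2.2  2.3] op 79.8
shift [ 0.0695 -0.0288  0.0208] turn 0.002
```

View pics/s12.png

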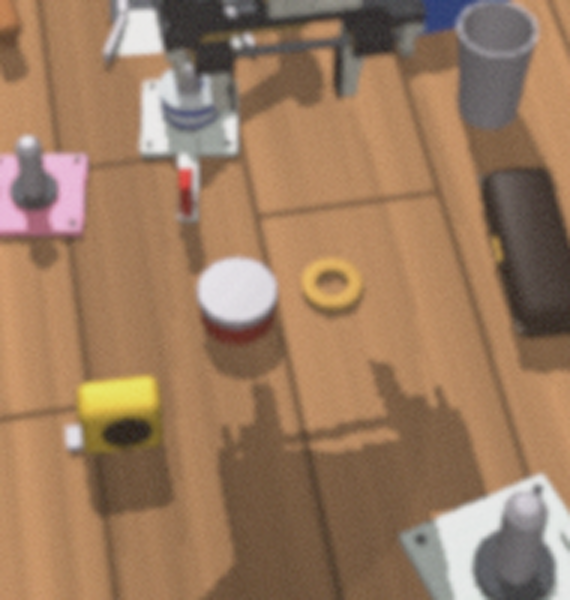

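>>> drive_tool(series=[[0.02, -0.01, 0, -0.06], [0.025, -0.008, 0, -0.12], [0, 0, 0, -0.12], [0, 0, 0, -0.12], [0, 0, 0, -0.12], [0, 0, 0, -0.12], [0, 0, 0, -0.12], [0, 0, 0, -0.12], [0, 0, 0, -0.12], [0, 0, 0, -0.12], [0, 0, 0, -0.12], [0, 0, 0, -0.12]])

```text
time: 31.43
tool_pos: [0.6023, -0.1261, 0.1824]
tool_rot: [3.106, -0.223, -0.036]
force: [-1.0, -0.2, 0.5]
opening: 0.915
```

```bash
python3 - <<'E'
from h import *
gop((0.6127,-0.1505,0.12),yaw=0)
c,r=wr("R",fn="pics/w13.png")
go()
E
```

```text
t 31.43 point [ 0.6017 -0.1267  0.1574] zaxis [-0.025 -0.026 -0.999] F [-1.  -0.2  0.5] op 80.1
shift [0.0151 0.0209 0.0377] turn -0.144
([324.3, 5.6], [8.4, 49.7], 310, [0.7497, -0.152, 0.008])
([345.7, 201.0], [59.9, 61.4], 2210, [0.6137, -0.1494, 0.008])
([131.3, 371.7], [24.1, 57.9], 722, [0.4861, 0.0628, 0.008])
([511.2, 367.5], [31.0, 65.5], 343, [0.4329, -0.2826, 0.008])
([618.1, 426.4], [20.4, 753.4], 6356, [0.3435, -0.3911, 0.008])
t 31.48 tcp [ 0.6023 -0.126   0.1824] head -7.70 tilt 2.05 j [ 0.12  0.32 -0.22  0.03 -1.06  1.3 ] F [-0.   0.5 -0.5] op 79.6mm
```

View pics/w13.png

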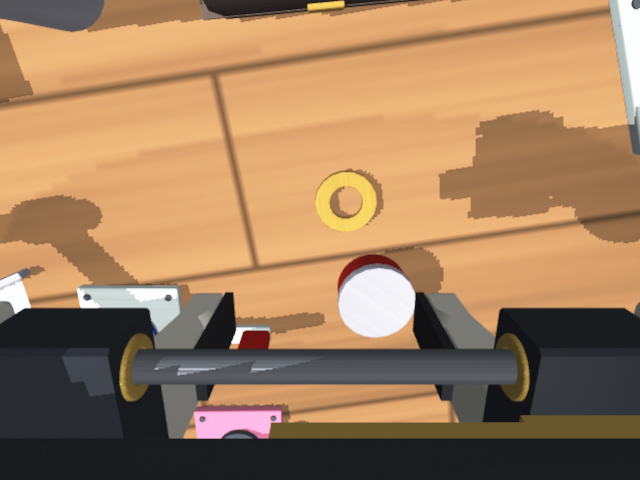

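>>> drive_tool(series=[[0.006, 0.008, 0, -0.07], [0.007, 0.009, 0.01, -0.07], [0.004, 0.005, 0.015, 0], [0, 0, 0.01, 0], [0, 0, 0, 0], [0, 0, 0, 0]])

```text
time: 31.98
tool_pos: [0.6171, -0.1495, 0.1469]
tool_rot: [3.116, -0.001, -0.037]
force: [1.0, -0.5, 0.3]
opening: 0.911
```

```bash
python3 - <<'E'
from h import *
gop((0.613,-0.150,0.002),yaw=0)
E
```

```text
t 31.98 point [ 0.6165 -0.1501  0.122 ] zaxis [-0.024 -0.025 -0.999] F [ 1.  -0.5  0.3] op 79.8
shift [-0.0007 -0.0032  0.12  ] turn -0.001
```

>>> drive_tool(series=[[0, 0, 0.02, 0], [0, -0.001, 0.025, 0], [0, -0.001, 0.025, 0], [0, -0.001, 0.025, 0], [0, 0, 0.015, 0], [0, 0, 0.005, 0], [0, 0, 0, 0], [0, 0, 0, 0]])

```text
time: 32.65
tool_pos: [0.6176, -0.1467, 0.0348]
tool_rot: [3.115, -0.013, -0.022]
force: [1.2, -0.6, 0.1]
opening: 0.915
```

```bash
python3 - <<'E'
from h import *
gop((0.613,-0.150,0.003),yaw=0)
E
```

```text
t 32.65 point [ 0.6172 -0.1474  0.0098] zaxis [-0.014 -0.026 -1.   ] F [ 1.2 -0.6  0.1] op 80.2
shift [-0.0041  0.0025  0.0069] turn -0.008
```

>>> drive_tool(series=[[-0.003, 0.002, 0.004, 0], [-0.001, 0, 0.002, 0], [0, 0, 0.001, 0], [0, 0, 0, 0]])

```text
time: 32.98
tool_pos: [0.6156, -0.1488, 0.0318]
tool_rot: [3.115, -0.013, -0.012]
force: [-0.3, -0.2, 0.1]
opening: 0.914
```

```bash
python3 - <<'E'
from h import *
gop((0.613,-0.150,0.003),yaw=0)
E
```

```text
t 32.98 point [ 0.6154 -0.1494  0.0068] zaxis [-0.008 -0.026 -1.   ] F [-0.3 -0.2  0.1] op 80.1
shift [-0.0024  0.0005  0.0038] turn -0.008
```

>>> drive_tool(series=[[-0.002, 0.0005, 0.004, 0], [0, 0, 0.001, 0], [0, 0, 0.0005, 0], [0, 0, 0, 0], [0, 0, 0, 0], [0, 0, 0, 0], [0, 0, 0, 0], [0, 0, -0.01, 0], [0, 0, -0.03, 0], [0, 0, -0.03, 0], [0, 0, -0.03, 0], [0, 0, -0.03, 0]], gripper=0.04)

```text
time: 33.98
tool_pos: [0.6096, -0.1462, 0.1553]
tool_rot: [3.115, -0.015, -0.035]
force: [0.9, -0.4, -1.3]
opening: 0.559
```

```bash
python3 - <<'E'
from h import *
gop((0.525,0.0487,0.13),yaw=0)
inhand("R",.021,"pics/w14.png")
c=cap("top");zoom(c,240,200,500,340,3,"pics/z14.png")
E
```

```text
t 33.98 point [ 0.609  -0.1468  0.1303] zaxis [-0.023 -0.026 -0.999] F [ 0.9 -0.4 -1.3] op 49.0
shift [-0.086  -0.1946 -0.0029] turn -0.010
hole [324.7 315.3] [48.5 60.8] tool xyz [ 0.0008 -0.0005  0.021 ]
```

View pics/w14.png

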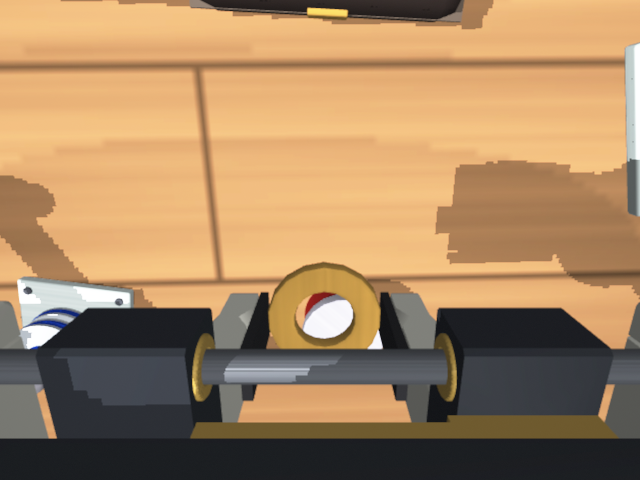

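View pics/z14.png

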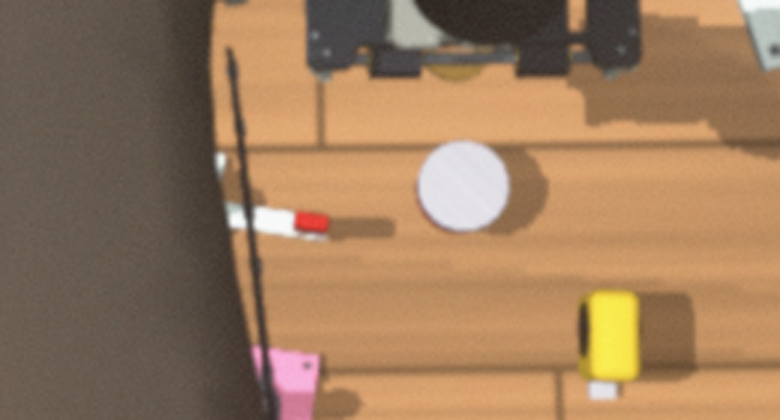

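>>> drive_tool(series=[[-0.01, -0.02, 0, 0], [-0.013, -0.03, 0, 0], [-0.013, -0.03, 0, 0], [-0.013, -0.03, 0, 0], [-0.013, -0.03, 0, 0], [-0.012, -0.03, 0, 0], [-0.008, -0.015, 0, 0], [0, 0, 0, 0], [0, 0, 0, 0]])

```text
time: 34.83
tool_pos: [0.5302, 0.046, 0.1619]
tool_rot: [3.117, -0.019, -0.005]
force: [-0.2, -0.3, -1.3]
opening: 0.557
```

```bash
python3 - <<'E'
from h import *
gop((0.525,0.0487,0.09),(.0005,-.0005,.025),yaw=0)
c=cap("side");zoom(c,230,220,360,320,5,"pics/s14.png")
E
```

```text
t 34.83 point [0.5306 0.0459 0.1369] zaxis [-0.004 -0.024 -1.   ] F [-0.2 -0.3 -1.3] op 48.8
shift [-0.0055 -0.0039  0.0469] turn -0.012
```

View pics/s14.png

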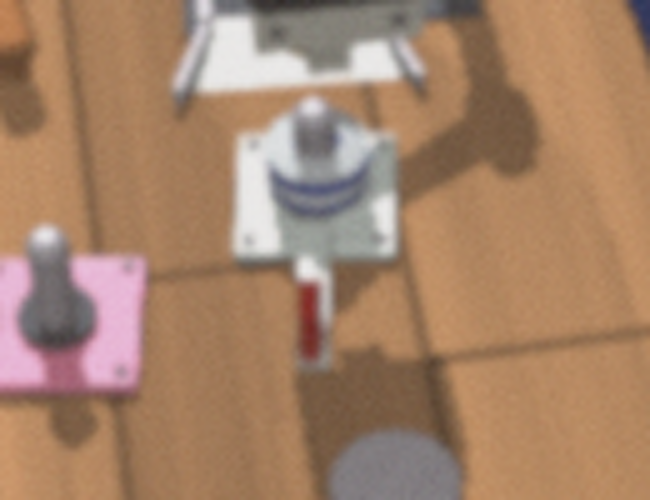

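>>> drive_tool(series=[[-0.003, -0.002, 0.01, 0], [-0.003, -0.002, 0.015, 0], [0, 0, 0.015, 0], [0, 0, 0.005, 0], [0, 0, 0, 0], [0, 0, 0, 0]])

```text
time: 35.38
tool_pos: [0.5246, 0.0452, 0.1137]
tool_rot: [3.117, -0.029, -0.005]
force: [-0.6, 0.6, -0.5]
opening: 0.555
```

```bash
python3 - <<'E'
from h import *
gop((0.525,0.0487,0.065),(.0005,-.0005,.025),yaw=0)
E
```

```text
t 35.38 point [0.525  0.0451 0.0887] zaxis [-0.003 -0.024 -1.   ] F [-0.6  0.6 -0.5] op 48.6
shift [-0.     -0.0042  0.0236] turn -0.019
```

>>> drive_tool(series=[[0, -0.003, 0.003, 0], [0, -0.001, 0.003, 0], [0, 0, 0, 0], [0, 0, 0, 0]])

```text
time: 35.72
tool_pos: [0.5259, 0.0488, 0.1081]
tool_rot: [3.118, -0.032, -0.002]
force: [-0.4, 0.0, -0.9]
opening: 0.562
```

```bash
python3 - <<'E'
from h import *
gop((0.525,0.0487,0.065),(.0005,-.0005,.025),yaw=0)
E
```

```text
t 35.72 point [0.5263 0.0487 0.0831] zaxis [-0.002 -0.024 -1.   ] F [-0.4  0.  -0.9] op 49.2
shift [-0.0013 -0.0004  0.0181] turn -0.020
```

>>> drive_tool(series=[[-0.001, 0, 0.008, 0], [0, -0.0003, 0.008, 0], [0, 0, 0.006, 0], [0, 0, 0, 0]])

```text
time: 36.05
tool_pos: [0.5253, 0.0491, 0.0849]
tool_rot: [3.119, -0.031, 0.001]
force: [0.2, 0.8, -1.3]
opening: 0.559
```

```bash
python3 - <<'E'
from h import *
gop((0.525,0.0487,0.048),(.0005,-.0005,.025),yaw=0)
c=cap("wrist"); cv2.imwrite("pics/w15.png",c["image"][200:])
E
```

```text
t 36.05 point [0.5258 0.049  0.0599] zaxis [ 0.    -0.022 -1.   ] F [ 0.2  0.8 -1.3] op 48.9
shift [-0.0008  0.      0.0119] turn -0.020
```

View pics/w15.png

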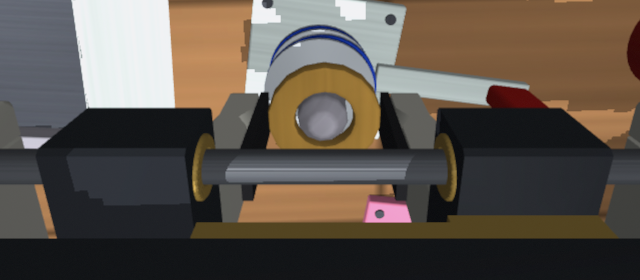

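>>> drive_tool(series=[[-0.0003, 0, 0.006, 0], [0, 0, 0.004, 0], [0, 0, 0.002, 0], [0, 0, 0.001, 0]])

```text
time: 36.43
tool_pos: [0.5262, 0.049, 0.0725]
tool_rot: [3.119, -0.029, 0.004]
force: [-6.9, 1.2, 22.9]
opening: 0.561
```

```bash
python3 - <<'E'
from h import *
gop((0.525,0.0487,0.048),(.0005,-.0005,.025),yaw=0)
E
```

```text
t 36.43 point [0.5268 0.0489 0.0475] zaxis [ 0.002 -0.023 -1.   ] F [-6.9  1.2 22.9] op 49.2
shift [-0.0017  0.0003 -0.0005] turn -0.018
```

>>> drive_tool(series=[[0, 0, -0.0015, 0], [0, 0, 0, 0], [0, 0, 0, 0], [0, 0, 0, 0], [0, 0, -0.015, 0], [0, 0, -0.025, 0], [0, 0, -0.025, 0], [0, 0, -0.02, 0], [0, 0, -0.01, 0], [0, 0.03, 0, 0], [0, 0.03, 0, 0], [0, 0.03, 0, 0.1]], gripper=0.06)

```text
time: 37.43
tool_pos: [0.5256, -0.037, 0.1752]
tool_rot: [3.114, -0.171, 0.008]
force: [0.4, -0.2, -0.0]
opening: 0.685
```

>>> drive_tool(series=[[0, 0.02, 0, 0.12], [0, 0, 0, 0.12], [0, 0, 0, 0.12], [0, 0, 0, 0.12], [0, 0, 0, 0.12], [0, 0, 0, 0.12], [0, 0, 0, 0.12], [0, 0, 0, 0.12], [0, 0, 0, 0.12], [0, 0, 0, 0.12], [0, 0, 0, 0.12], [0, 0, 0, 0.12]])

```text
time: 38.43
tool_pos: [0.5213, -0.0643, 0.1741]
tool_rot: [2.167, -2.254, 0.028]
force: [0.8, -0.5, 0.4]
opening: 0.681
```

```bash
python3 - <<'E'
from h import *
go(yaw=-99.6)
gop((0.507,-0.0576,0.1),yaw=-99.6)
c=cap("top");zoom(c,120,180,360,320,3,"pics/z16.png")
c=cap("side");zoom(c,230,220,360,320,5,"pics/s16.png")
E
```

```text
t 38.43 tcp [ 0.5213 -0.0643  0.1741] head -92.26 tilt 1.32 j [ 0.27  0.18 -0.44  0.03 -0.96 -0.32] F [ 0.8 -0.5  0.4] op 59.7mm
turn 0.128
t 38.43 point [ 0.5214 -0.0648  0.1491] zaxis [ 0.002 -0.023 -1.   ] F [ 0.8 -0.5  0.4] op 59.7
shift [-0.0078  0.0148  0.0489] turn 0.128
```

View pics/z16.png

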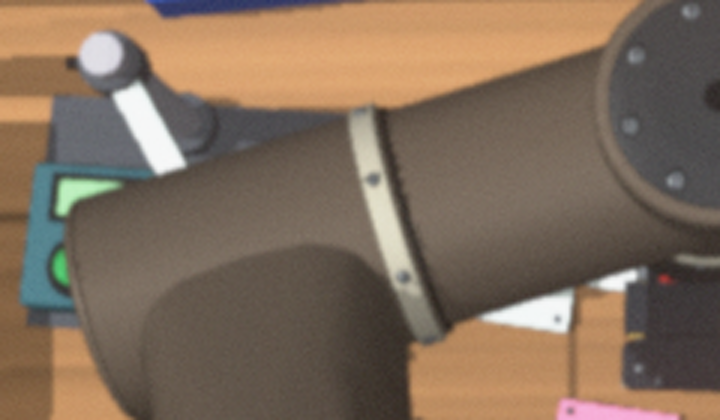

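View pics/s16.png

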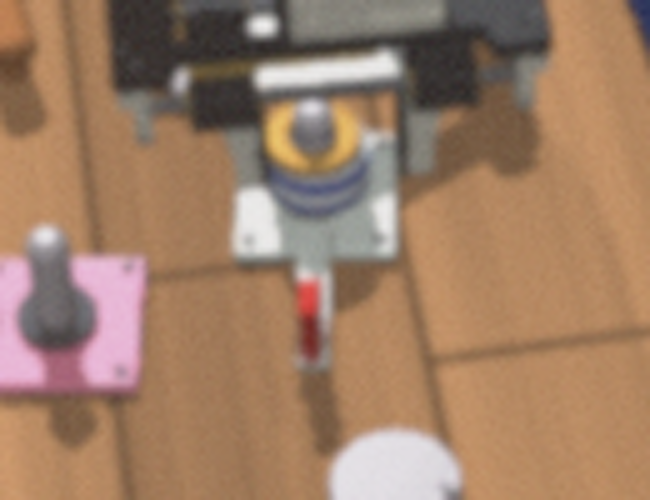

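```bash
python3 - <<'E'
from h import *
d=np.load("pics/top0.npz"); c={k:d[k] for k in d.files}; c["C"]=-c["R"].T@c["t"]; c["Rw"]=c["R"].T
f=lambda a,b:(120+a/3-.33,180+b/3-.33)
g=lambda a,b,z:ray(c,f(a,b),z)
for nm,a,b,z in [("foot",(402,183),(388,345),0),("lip",(330,192),(318,325),.006),("flare",(415,172),(402,357),.012),("guidelip",(340,188),(330,325),.012),("plate L",(52,97),(25,325),.003),("plateR",(348,113),(330,343),.003),("console front",(165,170),(155,315),.045),("console back",(38,163),(22,303),.045),("stop",(192,245),(183,320),.016)]:
    A,B=g(*a,z),g(*b,z); v=A-B; print(nm,np.round(A[:2],4),np.round(B[:2],4),"mid",np.round((A+B)[:2]/2,4),"xdir deg %.1f"%np.degrees(np.arctan2(v[1],v[0])),"len %.4f"%np.linalg.norm(v))
A,B=g(52,97,.003),g(348,113,.003);v=A-B;print("edge y dir",np.degrees(np.arctan2(v[1],v[0])))
A,B=g(25,325,.003),g(330,343,.003);v=A-B;print("edge y dir",np.degrees(np.arctan2(v[1],v[0])))
A,B=g(215,180,.014),g(340,188,.014);v=A-B;print("guide y dir",np.degrees(np.arctan2(v[1],v[0])))
E
```

```text
foot [0.5856 0.1315] [0.4704 0.1406] mid [0.528  0.1361] xdir deg -4.5 len 0.1155
lip [0.5788 0.1818] [0.4846 0.189 ] mid [0.5317 0.1854] xdir deg -4.4 len 0.0945
flare [0.5914 0.121 ] [0.4612 0.1294] mid [0.5263 0.1252] xdir deg -3.7 len 0.1305
guidelip [0.5806 0.1738] [0.484  0.1797] mid [0.5323 0.1768] xdir deg -3.5 len 0.0968
plate L [0.6505 0.3822] [0.4872 0.3951] mid [0.5689 0.3887] xdir deg -4.5 len 0.1637
plateR [0.6363 0.1701] [0.4721 0.1809] mid [0.5542 0.1755] xdir deg -3.8 len 0.1645
console front [0.5892 0.2894] [0.4895 0.2935] mid [0.5393 0.2914] xdir deg -2.4 len 0.0998
console back [0.5951 0.3769] [0.4987 0.384 ] mid [0.5469 0.3805] xdir deg -4.3 len 0.0967
stop [0.5408 0.2763] [0.4883 0.2812] mid [0.5146 0.2788] xdir deg -5.4 len 0.0527
edge y dir 86.17601882493128
edge y dir 85.95815724693279
guide y dir 85.6239508403089
```

>>> drive_tool(series=[[-0.003, 0.006, 0.01, 0.1], [-0.003, 0.006, 0.01, 0.03], [0, 0.002, 0.01, 0], [0, 0, 0, 0], [0, 0, 0, 0]], gripper=0.05, grip_force=15)

```text
time: 38.95
tool_pos: [0.5081, -0.0575, 0.1433]
tool_rot: [2.043, -2.371, 0.031]
force: [-0.4, 0.2, -0.1]
opening: 0.568
```

```bash
python3 - <<'E'
from h import *
c=cap("wrist"); cv2.imwrite("pics/w17.png",c["image"]); print(proj(c,(.507,-.0576,.052)))
gop((0.507,-0.0576,0.022),yaw=-99.6)
E
```

```text
[325.56422531 262.6799752 ]
t 39.00 point [ 0.5081 -0.0581  0.1182] zaxis [ 0.003 -0.023 -1.   ] F [-0.2  0.3 -0. ] op 50.2
shift [-0.0024  0.0018  0.0962] turn 0.019
```

View pics/w17.png

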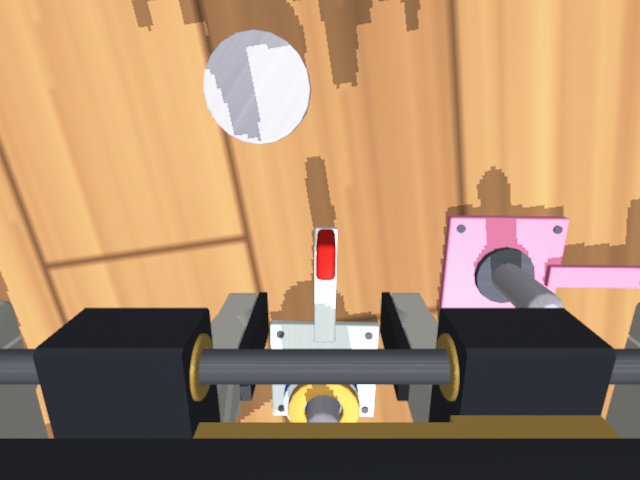

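>>> drive_tool(series=[[-0.001, 0, 0.02, 0.019], [-0.001, 0.001, 0.025, 0], [0, 0.001, 0.025, 0], [0, 0, 0.015, 0], [0, 0, 0.005, 0], [0, 0, 0, 0], [0, 0, 0, 0]])

```text
time: 39.58
tool_pos: [0.5132, -0.0567, 0.0557]
tool_rot: [2.041, -2.384, 0.04]
force: [0.3, -0.1, 0.3]
opening: 0.569
```

```bash
python3 - <<'E'
from h import *
gop((0.507,-0.0576,0.022),yaw=-99.6)
E
```

```text
t 39.58 point [ 0.5135 -0.0572  0.0307] zaxis [ 0.014 -0.021 -1.   ] F [ 0.3 -0.1  0.3] op 49.8
shift [0.0012 0.0065 0.0086] turn 0.012
```

>>> drive_tool(series=[[0.001, 0.005, 0.004, 0.012], [0, 0.002, 0.004, 0], [0, 0, 0, 0], [0, 0, 0, 0]])

```text
time: 39.92
tool_pos: [0.5078, -0.0563, 0.0503]
tool_rot: [-2.027, 2.397, -0.044]
force: [0.8, -0.5, 0.5]
opening: 0.57
```

>>> drive_tool(series=[[0, 0, 0, 0], [0, 0, 0, 0], [0, 0, 0, 0], [0, 0, 0, 0], [0, 0, 0, 0], [0, 0, 0, 0], [0, 0, 0, 0], [0, 0, 0, 0]], gripper=0.0)

```text
time: 40.58
tool_pos: [0.5086, -0.056, 0.0518]
tool_rot: [-2.027, 2.394, -0.046]
force: [0.8, 0.1, 1.1]
opening: 0.138
```

```bash
python3 - <<'E'
from h import *
gop((0.507,-0.0576,0.022),yaw=-99.6)
c=cap("wrist"); cv2.imwrite("pics/w18.png",c["image"])
c=cap("side");zoom(c,210,200,360,320,5,"pics/s18.png")
E
```

```text
t 40.58 point [ 0.5092 -0.0565  0.0268] zaxis [ 0.022 -0.02  -1.   ] F [0.8 0.1 1.1] op 12.1
shift [0.0014 0.0021 0.0048] turn 0.001
```

View pics/w18.png

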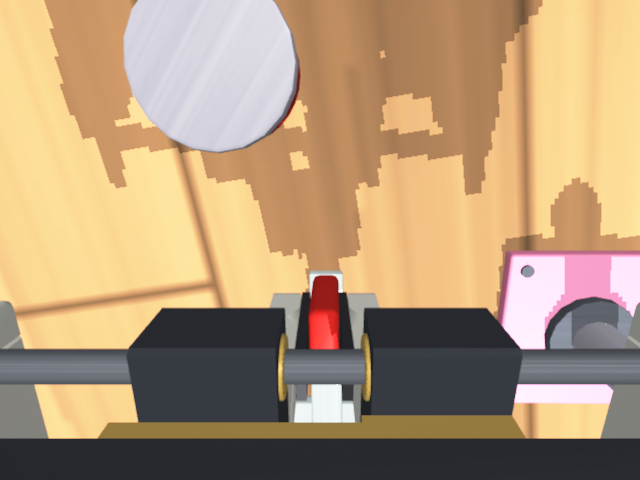

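View pics/s18.png

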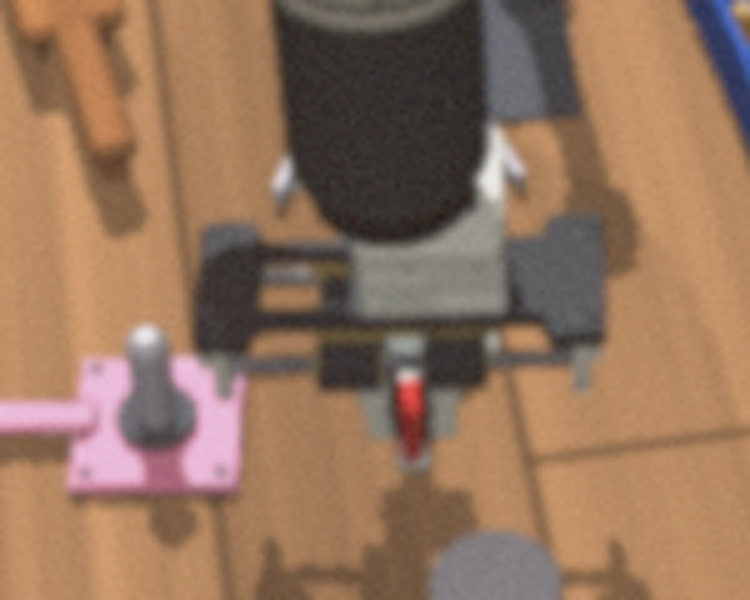

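>>> drive_tool(series=[[-0.005, -0.001, 0, -0.015], [-0.005, -0.001, 0, -0.018], [-0.005, -0.001, 0, -0.018], [-0.005, -0.001, 0, -0.018], [-0.005, -0.001, 0, -0.018], [-0.003, -0.001, 0, -0.01], [0, 0, 0, 0], [0, 0, 0, 0]])

```text
time: 41.35
tool_pos: [0.5185, -0.0284, 0.0518]
tool_rot: [2.154, -2.286, 0.048]
force: [0.0, -5.5, 2.6]
opening: 0.14
```

```bash
cat >> h.py <<'E'
def gf():
    o=robot.get_obs();R=Rn.from_rotvec(o["tool_rot"]).as_matrix(); a=np.radians(-4.0)
    G=np.array([[np.cos(a),-np.sin(a)],[np.sin(a),np.cos(a)]]); w=o["tool_pos"]+R@np.array([0,0,.01])
    print("t %.2f"%o["time"],"grip in gauge xy",np.round(G.T@(w[:2]-[.535,.230]),4),"tcp z %.4f"%o["tool_pos"][2],"turn to -94: %.3f"%(np.arctan2(R[1,0],R[0,0])-np.radians(-94)),"zax",np.round(R[:,2],3),"F",np.round(o["force"],1),"op %.1f"%(87.6*o["opening"]))
E
python3 - <<'E'
from h import *
gf()
c=cap("top");zoom(c,120,180,360,320,3,"pics/z19.png")
E
```

```text
t 41.35 grip in gauge xy [ 0.0017 -0.2592] tcp z 0.0518 turn to -94: 0.010 zax [ 0.02  -0.022 -1.   ] F [ 0.  -5.5  2.6] op 12.3
```

View pics/z19.png

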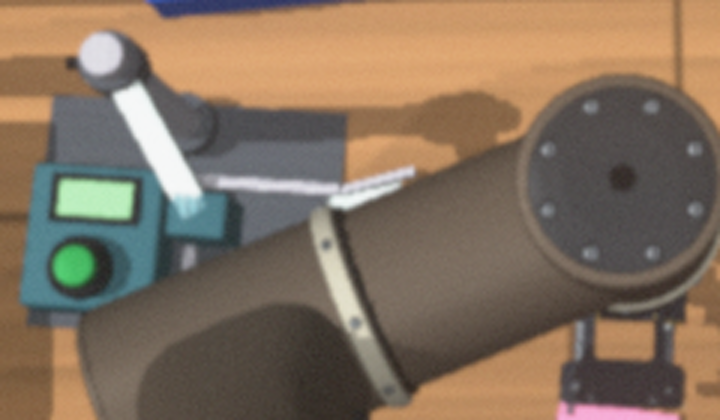

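>>> drive_tool(series=[[-0.005, 0, 0, 0.01], [-0.006, 0.001, 0, 0], [-0.006, 0.001, 0, 0], [-0.006, 0, 0, 0], [-0.006, 0, 0, 0], [-0.006, 0, 0, 0], [-0.003, 0, 0, 0], [0, 0, 0, 0]])

```text
time: 42.07
tool_pos: [0.5164, 0.0091, 0.0504]
tool_rot: [2.134, -2.299, 0.045]
force: [1.4, -4.8, 0.5]
opening: 0.138
```

```bash
python3 - <<'E'
from h import *
gf()
c=cap("side");zoom(c,210,150,360,320,4,"pics/s19.png")
E
```

```text
t 42.07 grip in gauge xy [-0.0029 -0.2219] tcp z 0.0504 turn to -94: -0.005 zax [ 0.016 -0.024 -1.   ] F [ 1.4 -4.8  0.5] op 12.1
```

View pics/s19.png

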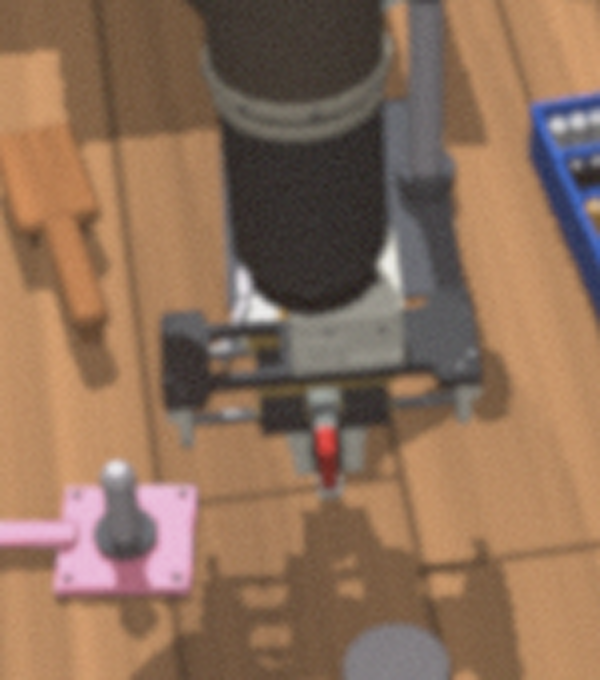

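```bash
python3 - <<'E'
from h import *
c=cap("top");P=cloud(c); cv2.imwrite("pics/t20.png",c["image"])
for u in range(120,380,20): print(u,[tuple(np.round(P[v,u],2)) for v in range(180,330,25)])
print(robot.get_obs()["joint_pos"])
E
```

```text
120 [(np.float64(0.72), np.float64(0.42), np.float64(0.0)), (np.float64(0.67), np.float64(0.42), np.float64(0.0)), (np.float64(0.61), np.float64(0.42), np.float64(0.0)), (np.float64(0.56), np.float64(0.41), np.float64(0.01)), (np.float64(0.5), np.float64(0.41), np.float64(0.0)), (np.float64(0.45), np.float64(0.41), np.float64(-0.0))]
140 [(np.float64(0.72), np.float64(0.38), np.float64(0.0)), (np.float64(0.67), np.float64(0.38), np.float64(-0.01)), (np.float64(0.61), np.float64(0.37), np.float64(0.01)), (np.float64(0.55), np.float64(0.36), np.float64(0.05)), (np.float64(0.5), np.float64(0.36), np.float64(0.04)), (np.float64(0.43), np.float64(0.24), np.float64(0.44))]
160 [(np.float64(0.72), np.float64(0.34), np.float64(-0.0)), (np.float64(0.62), np.float64(0.28), np.float64(0.21)), (np.float64(0.61), np.float64(0.33), np.float64(0.0)), (np.float64(0.55), np.float64(0.32), np.float64(0.04)), (np.float64(0.46), np.float64(0.22), np.float64(0.42)), (np.float64(0.43), np.float64(0.2), np.float64(0.45))]
180 [(np.float64(0.71), np.float64(0.28), np.float64(0.04)), (np.float64(0.67), np.fl
[... 2686 characters left out ...]
0)), (np.float64(0.66), np.float64(-0.05), np.float64(-0.0)), (np.float64(0.61), np.float64(-0.05), np.float64(-0.0)), (np.float64(0.55), np.float64(-0.05), np.float64(-0.01)), (np.float64(0.5), np.float64(-0.05), np.float64(-0.0)), (np.float64(0.45), np.float64(-0.05), np.float64(0.0))]
360 [(np.float64(0.72), np.float64(-0.1), np.float64(0.0)), (np.float64(0.66), np.float64(-0.1), np.float64(0.0)), (np.float64(0.61), np.float64(-0.1), np.float64(-0.0)), (np.float64(0.55), np.float64(-0.1), np.float64(-0.0)), (np.float64(0.5), np.float64(-0.09), np.float64(0.0)), (np.float64(0.45), np.float64(-0.09), np.float64(0.0))]
[ 0.41830433  0.32078191 -0.61045191  0.04817526 -0.6350463  -0.53151709]
```

View pics/t20.png

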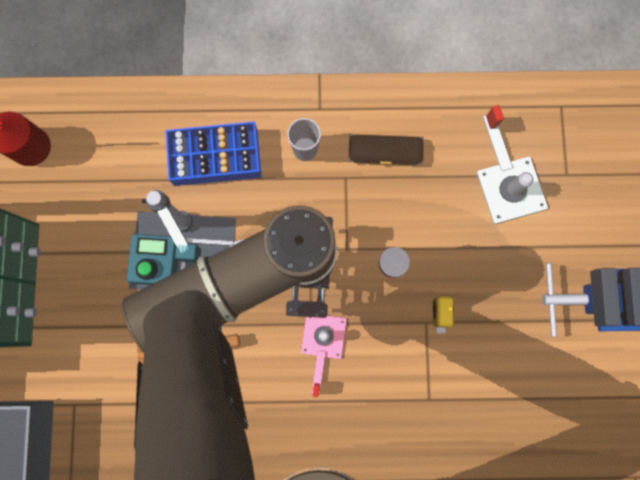

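>>> drive_tool(series=[[-0.006, -0.001, 0, 0], [-0.006, -0.001, 0, 0], [-0.006, -0.001, 0, 0], [-0.006, 0, 0, 0], [-0.006, 0, 0, 0], [-0.006, 0, 0, 0], [-0.006, 0, 0, 0], [-0.004, 0, 0, 0], [0, 0, 0, 0]])

```text
time: 42.92
tool_pos: [0.5222, 0.0573, 0.0488]
tool_rot: [2.131, -2.298, 0.044]
force: [-0.1, -4.2, 2.0]
opening: 0.144
```

```bash
python3 - <<'E'
from h import *
gf()
c=cap("side");zoom(c,210,130,360,280,4,"pics/s21.png");c=cap("wrist");cv2.imwrite("pics/w21.png",c["image"])
E
```

```text
t 42.92 grip in gauge xy [-0.0006 -0.1734] tcp z 0.0488 turn to -94: -0.006 zax [ 0.014 -0.025 -1.   ] F [-0.1 -4.2  2. ] op 12.6
```

View pics/s21.png

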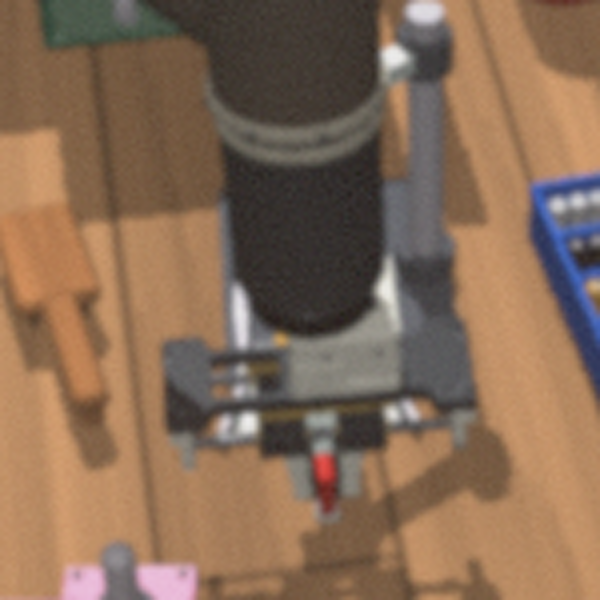

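View pics/w21.png

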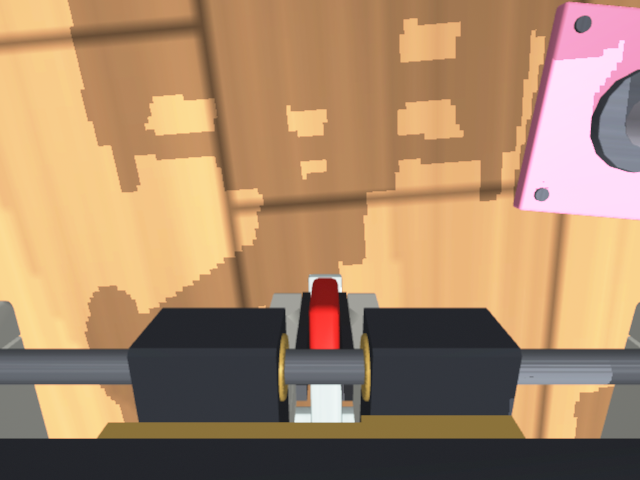

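>>> drive_tool(series=[[-0.005, 0, -0.0005, 0], [-0.006, 0, -0.001, 0], [-0.006, 0, -0.001, 0], [-0.006, 0, -0.0015, 0], [-0.006, 0, -0.0015, 0], [-0.006, 0, -0.0015, 0], [-0.004, 0, -0.0015, 0], [0, 0, 0, 0]])

```text
time: 43.68
tool_pos: [0.524, 0.0979, 0.0568]
tool_rot: [2.128, -2.298, 0.043]
force: [-0.2, -4.6, 1.4]
opening: 0.131
```

```bash
python3 - <<'E'
from h import *
gf()
c=cap("side");zoom(c,210,130,360,280,4,"pics/s22.png")
E
```

```text
t 43.68 grip in gauge xy [-0.0017 -0.1328] tcp z 0.0568 turn to -94: -0.007 zax [ 0.011 -0.027 -1.   ] F [-0.2 -4.6  1.4] op 11.5
```

View pics/s22.png

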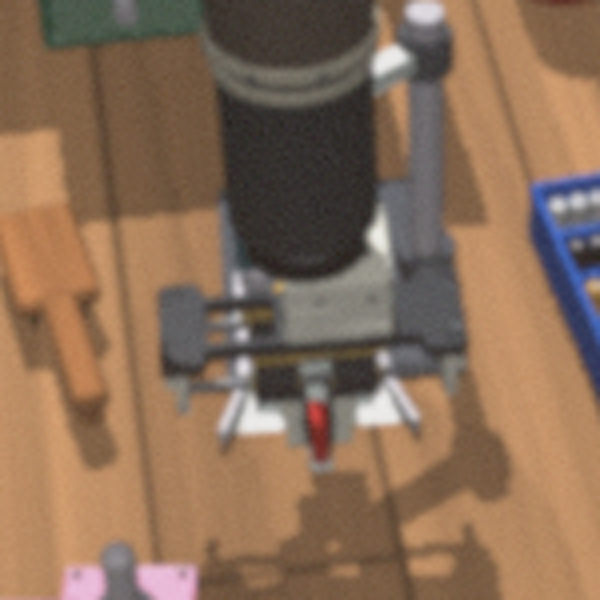

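>>> drive_tool(series=[[-0.004, 0, -0.0005, 0], [-0.004, 0, -0.0005, 0], [-0.004, 0, -0.0005, 0], [-0.004, 0, 0, 0], [-0.003, 0, 0, 0], [0, 0, 0, 0]])

```text
time: 44.23
tool_pos: [0.5253, 0.1177, 0.0583]
tool_rot: [2.128, -2.298, 0.043]
force: [-1.4, -3.5, 3.0]
opening: 0.133
```

```bash
python3 - <<'E'
from h import *
gf()
c=cap("wrist");cv2.imwrite("pics/w23.png",c["image"][200:])
E
```

```text
t 44.23 grip in gauge xy [-0.0017 -0.113 ] tcp z 0.0583 turn to -94: -0.007 zax [ 0.011 -0.027 -1.   ] F [-1.4 -3.5  3. ] op 11.7
```

View pics/w23.png

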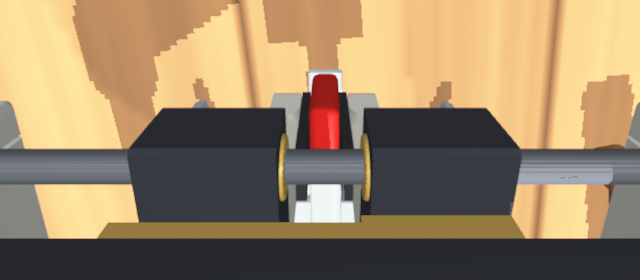

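Continue in small steps until the end stop is felt.

>>> drive_tool(series=[[-0.003, 0, 0, 0], [-0.003, 0, 0, 0], [-0.001, 0, 0, 0], [0, 0, 0, 0]])

```text
time: 44.62
tool_pos: [0.5259, 0.1254, 0.0576]
tool_rot: [2.128, -2.3, 0.042]
force: [0.7, -3.0, -0.9]
opening: 0.141
```

```bash
python3 - <<'E'
from h import *
gf()
E
```

```text
t 44.62 grip in gauge xy [-0.0017 -0.1053] tcp z 0.0576 turn to -94: -0.008 zax [ 0.012 -0.025 -1.   ] F [ 0.7 -3.  -0.9] op 12.4
```

>>> drive_tool(series=[[-0.002, 0, 0, 0], [-0.002, 0, 0, 0], [0, 0, 0, 0]])

```text
time: 44.87
tool_pos: [0.5251, 0.1274, 0.0566]
tool_rot: [2.123, -2.298, 0.042]
force: [0.4, 0.3, -1.6]
opening: 0.137
```

```bash
python3 - <<'E'
from h import *
gf()
E
```

```text
t 44.87 grip in gauge xy [-0.0027 -0.1033] tcp z 0.0566 turn to -94: -0.009 zax [ 0.009 -0.029 -1.   ] F [ 0.4  0.3 -1.6] op 12.0
```

>>> drive_tool(series=[[0, 0, 0, 0], [0, 0, 0, 0], [0, 0, 0, 0], [0, 0, -0.01, 0], [0, 0, -0.02, 0], [0, 0, -0.02, 0], [0.01, 0, -0.02, 0], [0.03, 0, -0.02, 0], [0.04, 0, -0.02, 0], [0.04, 0, 0, 0], [0.04, 0, 0, 0], [0, 0, 0, 0]], gripper=0.04)

```text
time: 45.87
tool_pos: [0.516, -0.0262, 0.1834]
tool_rot: [-2.142, 2.296, -0.051]
force: [-0.3, 0.6, -0.4]
opening: 0.454
```

```bash
python3 - <<'E'
from h import *
go()
c=cap("side");zoom(c,210,110,360,260,5,"pics/s24.png")
c=cap("top");zoom(c,110,170,330,330,3.5,"pics/z24.png")
E
```

```text
t 45.87 tcp [ 0.516  -0.0262  0.1834] head -93.98 tilt 1.85 j [ 0.35  0.14 -0.46  0.04 -0.95 -0.44] F [-0.3  0.6 -0.4] op 39.8mm
```

View pics/s24.png

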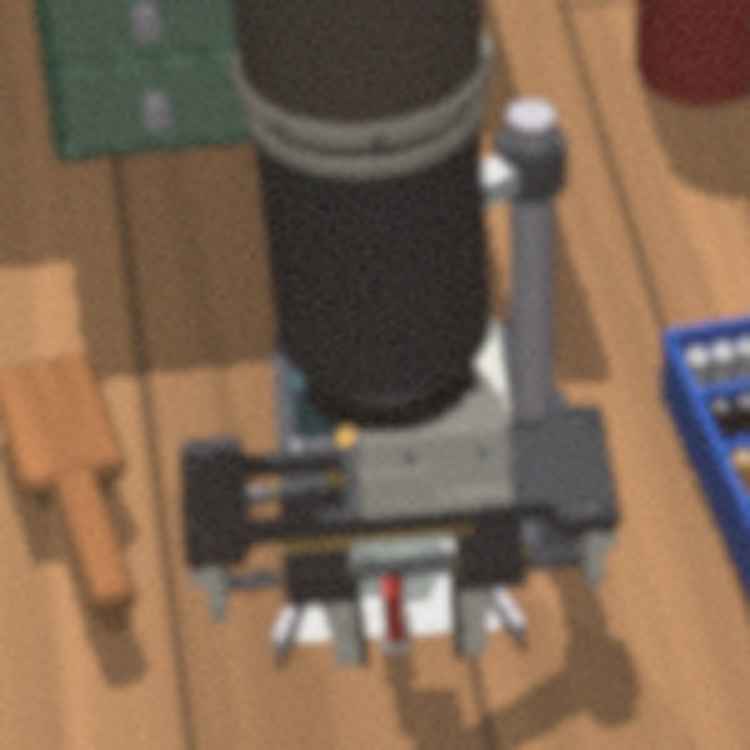

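View pics/z24.png

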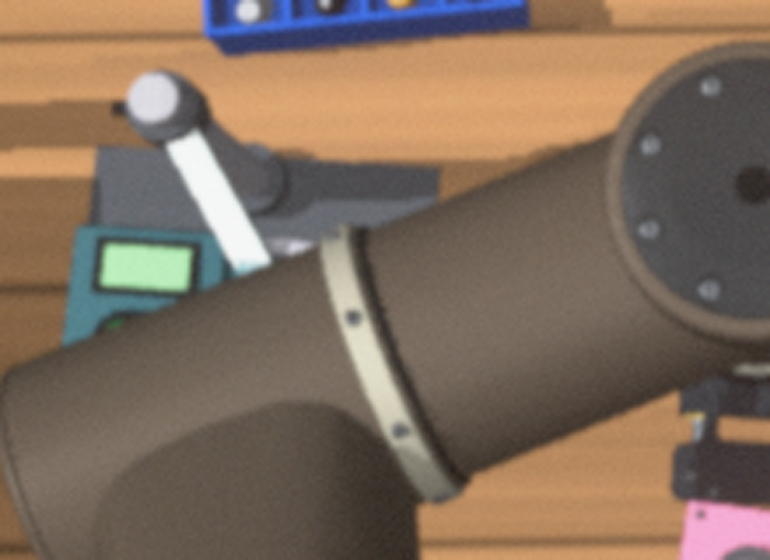

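>>> drive_tool(series=[[0.03, 0, -0.01, 0], [0.04, 0, -0.01, 0], [0.04, 0, 0, 0], [0.04, 0, 0, 0], [0.04, 0, 0, 0], [0.04, 0, 0, 0], [0.03, 0, 0, 0], [0, 0, 0, 0]])

```text
time: 46.63
tool_pos: [0.5052, -0.2832, 0.2129]
tool_rot: [-2.158, 2.273, -0.057]
force: [0.9, -0.3, 0.3]
opening: 0.455
```

```bash
python3 - <<'E'
from h import *
go()
c=cap("side");zoom(c,210,110,360,260,5,"pics/s25.png")
c=cap("top");zoom(c,110,170,330,330,3.5,"pics/z25.png")
E
```

```text
t 46.63 tcp [ 0.5052 -0.2832  0.2129] head -93.00 tilt 2.13 j [-0.16  0.21 -0.3   0.02 -1.03  0.1 ] F [ 0.9 -0.3  0.3] op 39.9mm
```

View pics/s25.png

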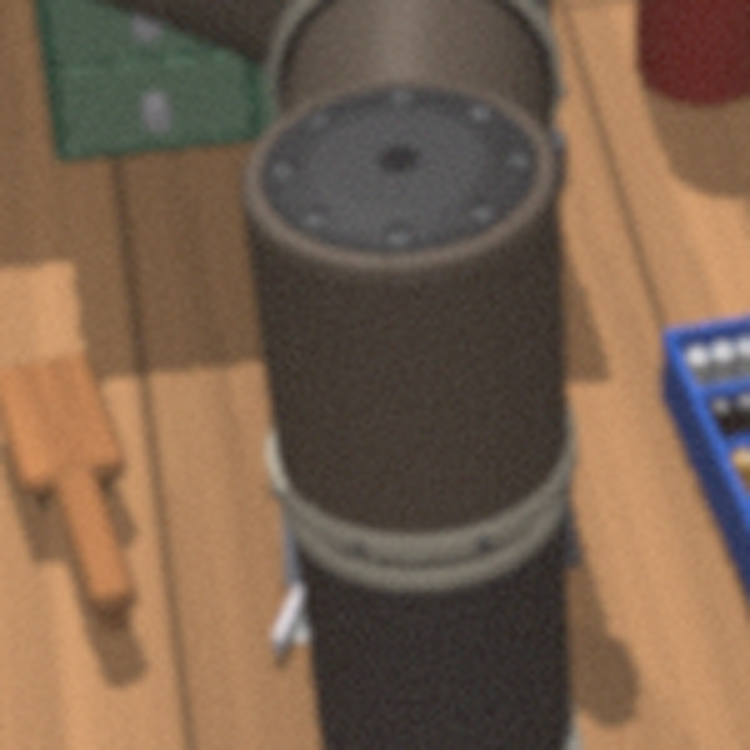

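View pics/z25.png

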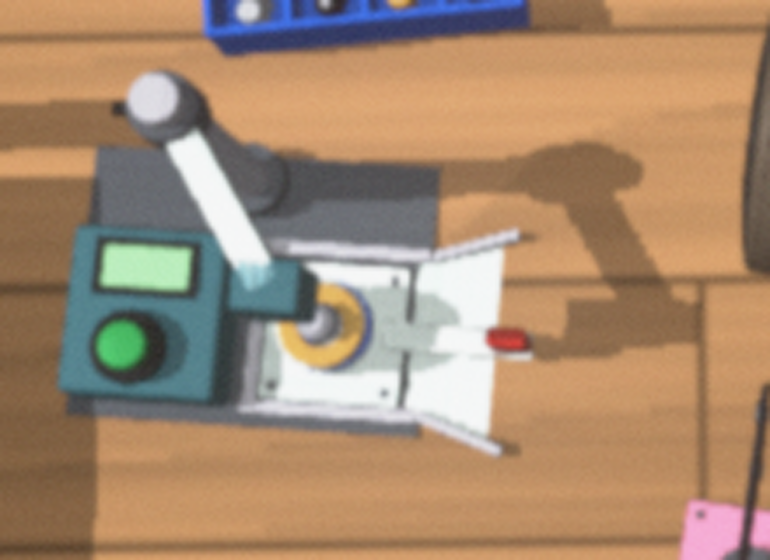

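```bash
python3 - <<'E'
from h import *
c=cap("top"); f=lambda a,b:(110+a/3.5-.36,170+b/3.5-.36)
a=np.radians(-4);G=np.array([[np.cos(a),-np.sin(a)],[np.sin(a),np.cos(a)]])
for n,p,z in [("screw rl",(395,282),.011),("screw rr",(384,393),.011),("screw fr",(271,384),.011),("tip",(318,320),.076),("grip",(508,338),.055),("ring",(323,326),.057)]:
    w=ray(c,f(*p),z); print(n,np.round(w,4),"gauge",np.round(G.T@(w[:2]-[.535,.230]),4))
P=cloud(c)
for p in [(350,390),(300,395),(330,390),(320,320),(508,338),(440,340),(380,270)]:
    u,v=f(*p); print(p,np.round(P[round(v)-1:round(v)+2,round(u)-1:round(u)+2,2].mean(),4))
E
```

```text
screw rl [0.5641 0.196  0.011 ] gauge [ 0.0314 -0.0319]
screw rr [0.4971 0.2016 0.011 ] gauge [-0.0359 -0.031 ]
screw fr [0.5033 0.2694 0.011 ] gauge [-0.0344  0.0371]
tip [0.5332 0.2288 0.076 ] gauge [-0.0017 -0.0014]
grip [0.5241 0.1227 0.055 ] gauge [-0.0034 -0.1078]
ring [0.5321 0.2297 0.057 ] gauge [-0.0029 -0.0005]
(350, 390) 0.0129
(300, 395) 0.1473
(330, 390) 0.148
(320, 320) 0.076
(508, 338) 0.055
(440, 340) 0.0176
(380, 270) 0.0119
```

The plate sits flat in the nest: arbor tip z is 0.076, grip top z is 0.055, and its position is within about 2 mm of home. Next is the button, at about (0.52,0.34), coming in above everything.

>>> drive_tool(series=[[-0.01, 0, -0.03, 0], [-0.02, 0, -0.03, 0], [-0.04, 0, -0.03, 0], [-0.04, 0, -0.02, 0], [-0.04, 0, 0, 0], [-0.04, 0, 0, 0], [-0.04, 0, 0, 0], [-0.04, 0, 0, 0], [-0.04, 0, 0, 0], [-0.04, 0, 0, 0], [-0.04, 0, 0, 0], [-0.04, 0, 0, 0]], gripper=0.0)

```text
time: 47.78
tool_pos: [0.5146, 0.1615, 0.3158]
tool_rot: [-2.174, 2.245, -0.05]
force: [1.3, 0.3, -0.1]
opening: 0.005
```

```bash
python3 - <<'E'
from h import *
d=cap("top"); f=lambda a,b:(110+a/3.5-.36,170+b/3.5-.36)
print(ray(d,f(120,343),.067)); go((0.52,.342,.31),yaw=110)
E
```

```text
[0.52237393 0.34389393 0.067     ]
t 47.83 tcp [0.5153 0.167  0.3153] head -91.69 tilt 2.07 j [ 0.7   0.08 -0.21  0.03 -1.25 -0.74] F [1.2 4.9 1.1] op 0.1mm
shift [-0.1751  0.0006  0.0036]
turn 2.763
```

>>> drive_tool(series=[[-0.035, 0, 0, 0], [-0.04, 0, 0, 0], [-0.04, 0, 0, 0], [-0.035, 0, 0, 0], [-0.015, 0, 0, 0], [0, 0, 0, -0.12], [0, 0, 0, -0.12], [0, 0, 0, -0.12], [0, 0, 0, -0.12], [0, 0, 0, -0.12], [0, 0, 0, -0.12], [0, 0, 0, -0.12]])

```text
time: 48.83
tool_pos: [0.4988, 0.3599, 0.3129]
tool_rot: [-2.944, 1.089, -0.052]
force: [0.0, 0.1, -0.1]
opening: 0.008
```

>>> drive_tool(series=[[0, 0, 0, -0.12], [0, 0, 0, -0.12], [0, 0, 0, -0.12], [0, 0, 0, -0.12], [0, 0, 0, -0.12], [0, 0, 0, -0.12], [0, 0, 0, -0.12], [0, 0, 0, -0.12], [0, 0, 0, -0.12], [0, 0, 0, -0.12], [0, 0, 0, -0.12], [0, 0, 0, -0.12]])

```text
time: 49.83
tool_pos: [0.4809, 0.3725, 0.3141]
tool_rot: [2.882, 1.204, 0.038]
force: [0.9, 0.4, -0.5]
opening: 0.009
```

```bash
python3 - <<'E'
from h import *
go((0.522,.343,.25),yaw=110)
E
```

```text
t 49.83 tcp [0.4809 0.3725 0.3141] head 45.35 tilt 1.75 j [ 1.    0.21 -0.07  0.03 -1.29  1.36] F [ 0.9  0.4 -0.5] op 0.8mm
shift [0.0069 0.0482 0.0655]
turn -1.128
```

>>> drive_tool(series=[[0, 0.005, 0, -0.11], [0, 0.005, 0, -0.11], [0, 0.005, 0, -0.11], [0, 0.005, 0, -0.11], [0, 0, 0, -0.11], [0, 0, 0, -0.11], [0, 0, 0, -0.11], [0, 0, 0, -0.11], [0, 0, 0, -0.11], [0, 0, 0, -0.05], [0, 0, 0, 0], [0, 0, 0, 0]])

```text
time: 50.83
tool_pos: [0.4808, 0.3727, 0.3161]
tool_rot: [1.791, 2.55, 0.018]
force: [0.3, -0.7, -0.0]
opening: 0.008
```

```bash
python3 - <<'E'
from h import *
go((0.522,.343,.2),yaw=110)
c=cap("wrist"); cv2.imwrite("pics/w26.png",c["image"])
gop((.522,.343,.2),yaw=110)
E
```

```text
t 50.83 tcp [0.4808 0.3727 0.3161] head 109.82 tilt 1.60 j [ 1.    0.2  -0.07  0.03 -1.29  2.48] F [ 0.3 -0.7 -0. ] op 0.7mm
shift [-0.0403  0.0259  0.1173]
turn -0.003
t 50.88 point [0.4815 0.3726 0.2911] zaxis [ 0.027 -0.005 -1.   ] F [-0.8 -0.2 -0.4] op 0.5
shift [-0.0403  0.0259  0.0924] turn -0.003
```

View pics/w26.png

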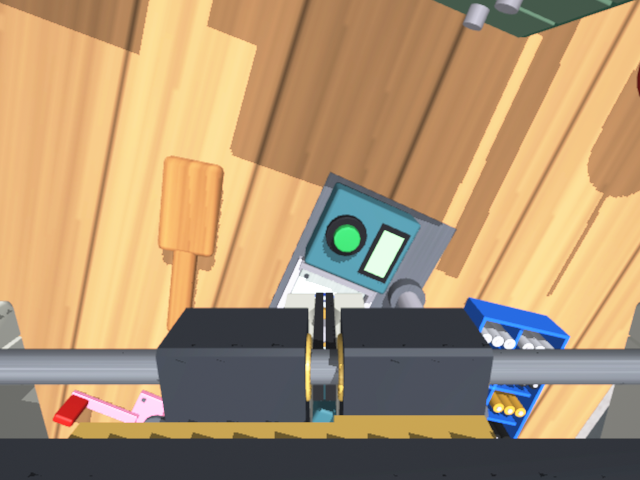

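```bash
python3 - <<'E'
from h import *
c=cap("wrist"); print(ray(c,(347,238),.067)); print(proj(c,(.522,.343,.067)),proj(c,(.5338,.2292,.076)))
d=cap("top"); cv2.imwrite("pics/t27.png",d["image"])
E
```

```text
[0.52060363 0.34684082 0.067     ]
[346.93691603 241.8147572 ] [320.41767451 341.57654116]
```

View pics/t27.png

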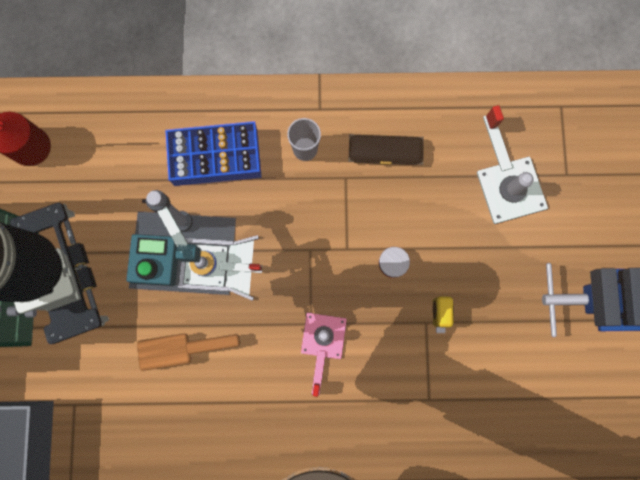

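>>> drive_tool(series=[[-0.01, 0.006, 0.01, 0], [-0.012, 0.007, 0.02, 0], [-0.012, 0.007, 0.03, 0], [-0.006, 0.004, 0.03, 0], [0, 0, 0.03, 0], [0, 0, 0.03, 0], [0, 0, 0.02, 0], [0, 0, 0, 0], [0, 0, 0, 0]])

```text
time: 51.73
tool_pos: [0.5268, 0.3381, 0.1397]
tool_rot: [1.804, 2.54, 0.023]
force: [-0.5, -0.6, 0.5]
opening: 0.001
```

```bash
python3 - <<'E'
from h import *
gop((.5215,.3445,.075),yaw=110)
d=cap("side"); u,v=proj(d,(.52,.33,.1)); zoom(d,int(u)-75,int(v)-70,int(u)+75,int(v)+70,5,"pics/s28.png")
E
```

```text
t 51.73 point [0.5276 0.3381 0.1147] zaxis [ 0.03  -0.003 -1.   ] F [-0.5 -0.6  0.5] op 0.1
shift [ 0.0086 -0.0047  0.0395] turn -0.014
```

View pics/s28.png

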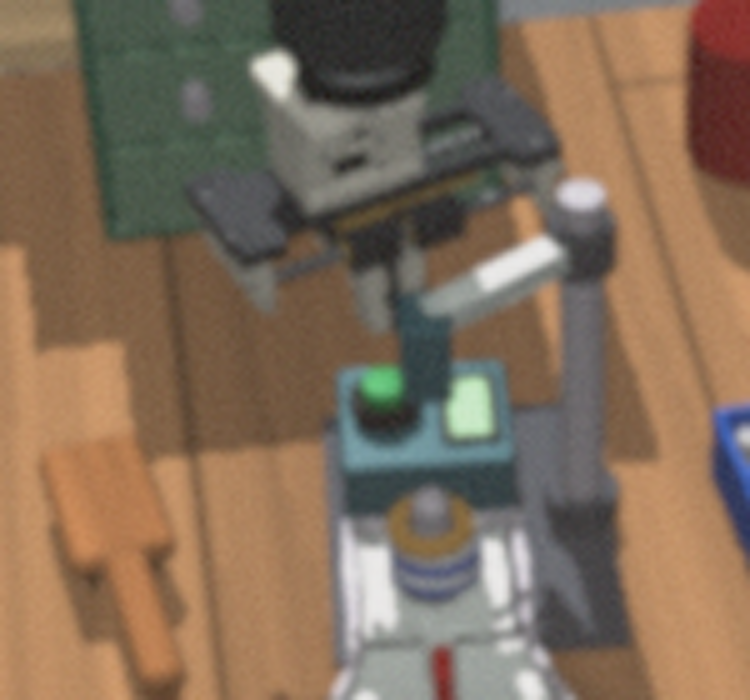

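>>> drive_tool(series=[[0.004, -0.002, 0.01, 0], [0.004, -0.002, 0.01, 0], [0, 0, 0.01, 0], [0, 0, 0.004, 0], [0, 0, 0, 0], [0, 0, 0, 0]])

```text
time: 52.28
tool_pos: [0.5226, 0.3476, 0.1076]
tool_rot: [1.803, 2.54, 0.037]
force: [-0.2, -0.3, 0.3]
opening: 0.007
```

```bash
python3 - <<'E'
from h import *
gop((.5215,.3445,.061),yaw=110)
d=cap("side"); u,v=proj(d,(.52,.33,.1)); zoom(d,int(u)-60,int(v)-50,int(u)+60,int(v)+50,6,"pics/s29.png")
E
```

```text
t 52.28 point [0.5235 0.3477 0.0827] zaxis [ 0.036  0.004 -0.999] F [-0.2 -0.3  0.3] op 0.6
shift [-0.0022 -0.0037  0.0216] turn -0.013
```

View pics/s29.png

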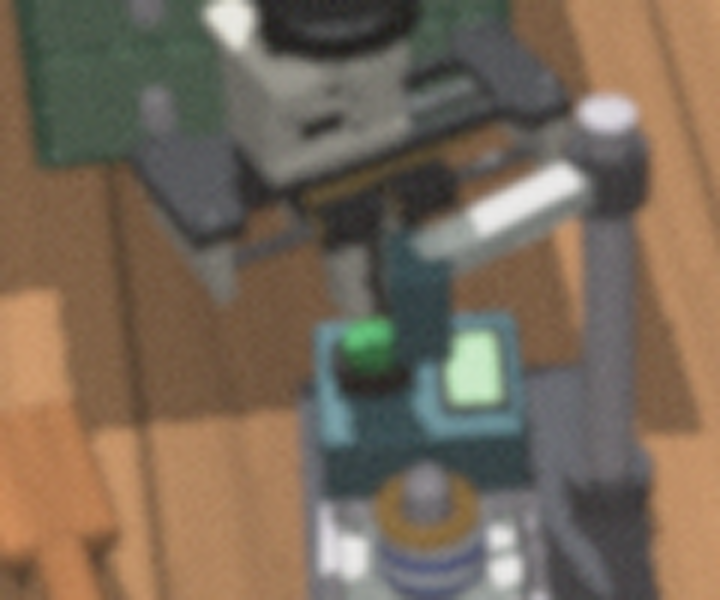

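>>> drive_tool(series=[[-0.001, -0.002, 0.005, 0], [-0.001, -0.002, 0.005, 0], [0, 0, 0.004, 0], [0, 0, 0.003, 0], [0, 0, 0.002, 0]])

```text
time: 52.75
tool_pos: [0.5208, 0.345, 0.0889]
tool_rot: [1.802, 2.539, 0.043]
force: [-1.0, 0.9, 3.9]
opening: 0.006
```

```bash
python3 - <<'E'
from h import *
gop((.5215,.3445,.061),yaw=110)
E
```

```text
t 52.75 point [0.5217 0.3452 0.0639] zaxis [ 0.038  0.007 -0.999] F [-1.   0.9  3.9] op 0.5
shift [-0.0006 -0.0006  0.0029] turn -0.013
```

>>> drive_tool(series=[[0, 0, 0.003, 0], [0, 0, 0.002, 0], [0, 0, 0.002, 0]])

```text
time: 53.0
tool_pos: [0.5209, 0.3452, 0.0861]
tool_rot: [1.799, 2.54, 0.043]
force: [-10.6, -3.2, 21.7]
opening: 0.007
```

```bash
python3 - <<'E'
from h import *
gop((.5215,.3445,.061),yaw=110)
E
```

```text
t 53.00 point [0.5219 0.3453 0.0611] zaxis [ 0.039  0.006 -0.999] F [-10.6  -3.2  21.7] op 0.6
shift [-0.0007 -0.0006  0.0001] turn -0.011
```

>>> drive_tool(series=[[0, 0, 0.0015, 0], [0, 0, 0.001, 0], [0, 0, -0.005, 0], [0, 0, -0.02, 0], [0, 0, -0.03, 0], [0, 0, -0.03, 0], [0, 0, -0.03, 0], [0, 0, -0.03, 0], [0.02, 0, -0.03, 0], [0.03, 0, -0.02, 0], [0.03, 0, 0, 0], [0, 0, 0, 0]])

```text
time: 54.0
tool_pos: [0.486, 0.4192, 0.2904]
tool_rot: [1.805, 2.536, 0.042]
force: [0.2, 0.1, -1.0]
opening: 0.004
```

```bash
python3 - <<'E'
from h import *
go()
d=cap("side"); u,v=proj(d,(.52,.28,.05)); zoom(d,int(u)-60,int(v)-60,int(u)+60,int(v)+60,6,"pics/s30.png")
c=cap("top");zoom(c,110,170,330,330,3.5,"pics/z30.png"); cv2.imwrite("pics/t30.png",c["image"]);cv2.imwrite("pics/sf.png",d["image"])
P=cloud(c); m=c["image"].astype(int); b=(m[...,1]>m[...,2]+60)&(m[...,1]>m[...,0]+40); b[:,:130]=0;b[:,165:]=0;b[:250]=0;b[285:]=0
print("button top z",np.median(P[b][:,2]),b.sum())
E
```

```text
t 54.00 tcp [0.486  0.4192 0.2904] head 109.11 tilt 2.26 j [ 1.03  0.26 -0.05  0.03 -1.23  2.43] F [ 0.2  0.1 -1. ] op 0.3mm
button top z 0.06732155477771617 141
```

View pics/s30.png

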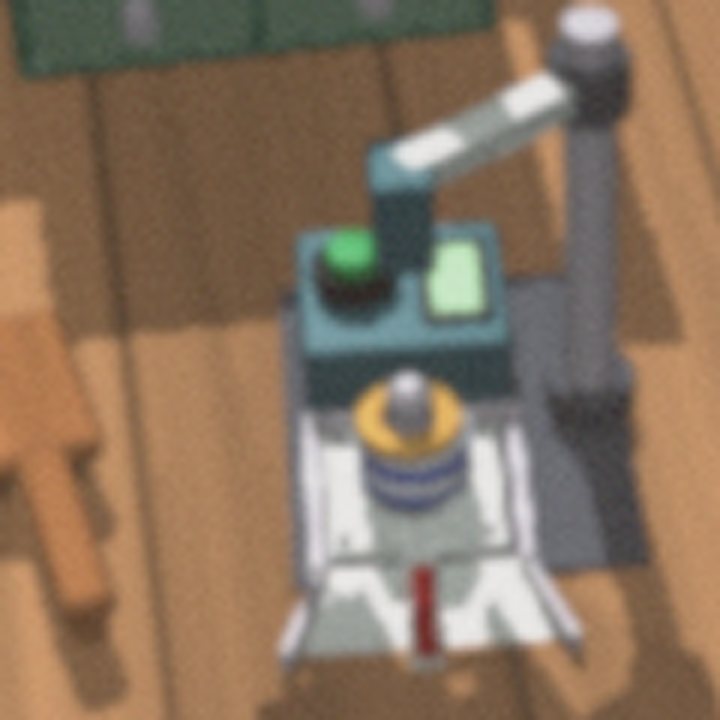

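View pics/z30.png

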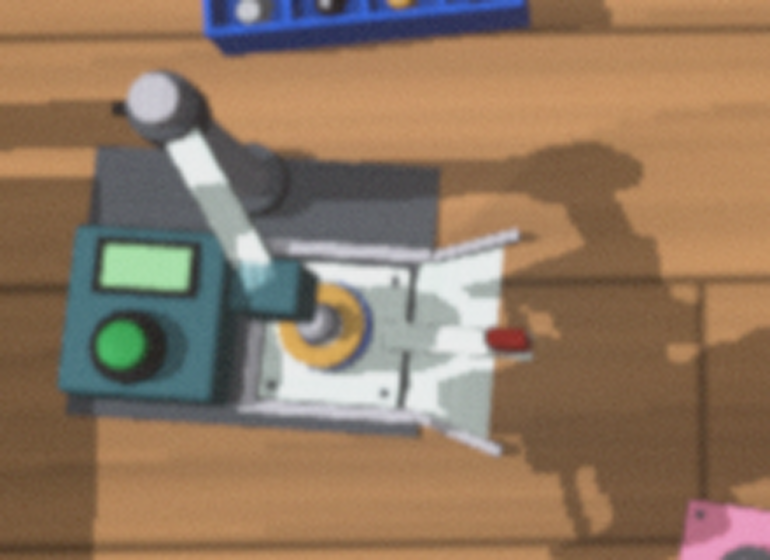

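View pics/t30.png

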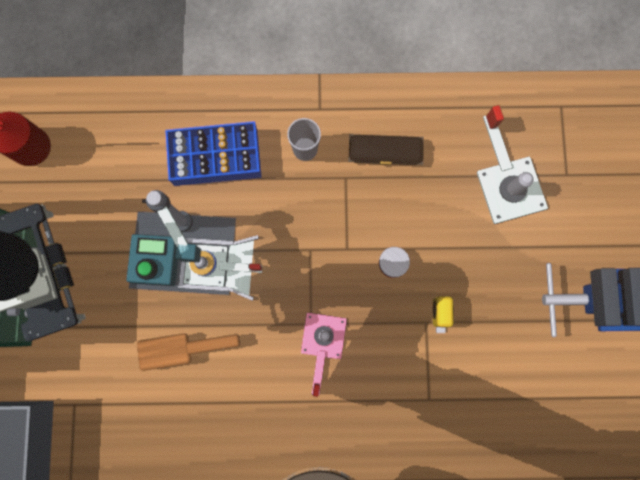

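```bash
python3 - <<'E'
from h import *
c=cap("top");P=cloud(c); f=lambda a,b:(int(round(110+a/3.5-.36)),int(round(170+b/3.5-.36)))
for p in [(298,345),(345,350),(362,322),(285,330)]:
    u,v=f(*p); print(np.round(P[v,u],4))
print(robot.finish_job())
E
```

```text
[0.5218 0.2439 0.0553]
[0.5171 0.2169 0.058 ]
[0.5334 0.2072 0.0573]
[0.5299 0.2518 0.0567]
the job is handed in; nothing more can be done
None
```

The spring pack is built, the arbor plate is in the gauge's nest, and the green button has been pressed and released. I handed the job in at about 54 s of the 208 s allowed.

- **Pack:** There were four cone washers, two crown up and two hollow up. I threaded them hollow, crown, hollow, crown from the bottom, with the brass ring on top. The ring's top face read 55–58 mm above the plank, against 57 mm expected, so nothing is nested or jammed.
- **Plate:** I gripped the red tail and pushed the plate up the ramp and over the lip. The arbor tip read 76 mm and the grip top 55 mm, both matching a plate lying flat on the nest floor. The arbor is within about 2–3 mm of my estimate of the nest centre, which is about as well as I could measure it.
- **Button:** I pushed it down until the fingertips stopped at about 61 mm and the force rose to 22 N. It sprang back to 67 mm.
- **Everything else:** The last top view shows the other things on the plank where they started. I saw no sign that anything was knocked aside during the run. The arm is clear of everything.

No check failed. The gripper read 50.5 mm on the 54 mm washers; I could not explain that, but every grip held. The tool also drifted up to 3° off vertical, which I allowed for in the placing moves.

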